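# Pull-check the sprung gauge kept in the tin

### The arm

A 6-joint arm with a two-finger parallel gripper is mounted at the origin on the work surface. World frame = base frame: x ahead of the robot, y to its left, z up, the work surface at z = 0. Lengths are in m, angles in rad, forces in N, time in s.
With the tool pointing down it reaches from about 0.3 to 0.875 m from the base axis. Payload 6.4 kg.
Tool frame: the origin (TCP) lies midway between the tips of the shut fingers; the grasp point (between the pads) lies behind it (ctrl.grip_point_offset is the z of the grasp point in the tool frame, in m); z points along the fingers, y is the line along which they close (so a half turn about z gives the same grasp; the last joint's range is limited). The gripper opens to 85 mm and grips with 20 to 120 N. Pads are 22 mm wide; open, the fingers measure 114 mm over their backs; the gripper's body (76 mm by 85 mm) begins 54 mm behind the grasp point. The pads swing forward as they close: fully open they stand 13 mm farther back than shut.
Start: joints at [1.088, 0.181, 1.607, -0, 1.354, -0.206], TCP at [0.157, 0.553, 0.231] pointing down, gripper open.
Joint ranges: [-2.99, 2.99], [-0.89, 2.07], [0.3, 2.58], [-1.14, 4.28], [0, 2.63], [-3.12, 3.12]. Speed limits (rad/s): [2.57, 2.57, 3.01, 3.14, 3.14, 3.14].

### API

Orientations are given as a 3x3 rotation matrix whose columns are the frame's x, y, z axes.
In Python, from station import status, capture, ctrl gives the robot as it stands.
- The arm moves only by the tool carry_out, never from a script. Its argument "moves" is a list of rows, each a list of 2 entries, a list of its own where there are three numbers: the shift along the tool's x, y, z in mm, then the turn, a rotation vector about the tool's x, y, z in degrees. A call has 1 to 12 rows; each row is the pose to reach, as a shift and turn from the pose commanded when the call began, along the tool's axes at that moment; what a row does not reach only later rows make up. A row lasts 1/10 s, in which the tool goes at most 50 mm and 8.59 degrees, less where a joint would pass 70% of its speed; a pose out of reach is approached as far as the arm can. A call with a gripper value outside its range is refused whole. "hand" is the finger opening in mm, from 0 to 85.4, set as the call begins (left out, the last holds). The fingers move at their own pace and stop on an object; "grip_force" is the grip in N (left out, the last holds). Time passes only in rows, so rows that repeat a pose let the fingers close. It gives the time, the measured TCP pose, the force, the opening and the grip force at its end, in the units of the state.
- status.get_obs(): the state, without advancing time (a new reading comes with each control period).
- capture(name): name is "scene" or "top" or "wrist"; returns a dict with "frame" (384x512x3 uint8, red, green, blue), "fx", "fy", "cx", "cy" (pixels), "extrinsics" (4x4, takes a point from camera to world coordinates). Camera axes: x right, y down, z forward; pixel columns grow to the right and rows downward; lengths in m; the calibration is good to about 2 mm. A picture is of the moment at which its call begins. There is no depth.
- ctrl.finish_job(): hands the job in; it is judged then, once.
The state is a dict: "t": time; "joints": joint angles; "qvel": joint speeds; "effort": joint torques, N m; "ee_pos": TCP position; "tcp_rot": TCP orientation; "contact_force": force on the tool from outside, world axes, zero at the start; "wrist_torque": the same for the moment, N m; "width": opening from 0.0 (shut) to 1.0 (fully open); "grip_force": force on a finger pad.
Only numpy, scipy, OpenCV 4.12 (cv2) and the standard library are available. Lean on these libraries where they do the work, as an engineer would, in place of code of your own. Each camera call takes 0.05 s, during which the arm holds its last target. There are 200 camera calls.

### The job

Take the lid off the cut-down gold tin by its knob and lay it on the cork mat, knob up; then lift the yellow pull gauge out of the tin, set it down in its wooden cradle with its rod between the two front posts and the slide home, and let go of it. Then take it again by its D handle, pull the sprung handle out until the white line on its grip bar stands at the red marker, hold it there for two seconds, and ease it gently back home without letting it snap in, leaving the gauge in its cradle, the lid on the mat and everything else on the bench where it is.

Things in the scene. Friction and masses are not known exactly. Their poses are not given: they have to be found in the camera images.
- tin: Cut-down gold tin, loose, open at the top, 164 mm across outside, 158 mm inside, 62 mm high, floor 3 mm thick, wall 3 mm. Origin: centre of its underside, z up. The pull gauge lies inside on its floor, the lid covers it.
- lid: Loose round gold lid, 172 mm across, plate 4 mm thick; under the plate a spigot 148 mm across and 5 mm deep drops into the tin's mouth. Brown wooden knob on top, 26 mm across and 34 mm high. Origin: centre of the spigot's underside, z up; plate top 9 mm above the origin, knob top 43 mm above it. About 160 g.
- lid_knob (a point): Point on the axis of the lid's knob, 28 mm above the lid's origin: 19 mm above the lid's plate and 15 mm below the knob's top.
- mat: Round cork mat fixed on the bench, 190 mm across, 6 mm thick. Origin: centre of its underside.
- gauge: Yellow sprung pull gauge, loose, about 310 g: case 66 long (x), 40 wide (y), 44 mm high. Origin: on its underside at the case's front end, so the case is at x = -66 to 0 mm. A steel D handle, 56 mm wide, stands out of the front on a 7 mm rod, axis 26 mm up. Slide home: rear cross-piece x = 13-18, open window x = 18-54 (46 wide), grip bar x = 54-66 mm. x = pull direction, z up.
- gauge_grip (a point): Point on the case's mid-length (x = -33 mm of the gauge), centred across the width, 34 mm above the underside: where the case can be gripped across its 40 mm width. Axes as the gauge.
- gauge_bar (a point): Centre of the D handle's black grip bar, 26 mm above the gauge's underside; the bar is 12 mm thick (x), 56 mm long (y), 18 mm high (z), with a white line across the top along its length at mid thickness. It can be pinched across its 12 mm (fingers closing along x, one finger in the handle's window). Moves with the slide; axes as the gauge.
- gauge_slide (a joint): How far the D handle is pulled out of the case, m: 0 home, 0.058 fully out. A spring pulls it home: 4 N at home, growing by 1.1 N every 10 mm. It snaps in when let go.
- cradle: Plywood board 220 x 110 x 14 mm (x = -85 to 135 mm), fixed. Origin: underside, below the seat point; +x = pull direction. On it a pocket for the gauge's case: back wall face x = -69, 16 mm high; corner blocks 14 mm high, inner faces y = +-22.5, at x = -66 to -52 and -14 to 0; two posts 36 mm high, x = 3 to 9, y = +-8.5 to 24.5 mm, rod between them. Case play: 3 mm fore and aft, 2.5 mm aside.
- cradle_seat (a point): Point on the top of the cradle board (14 mm above its underside) at which the gauge's origin lies when the gauge is seated, within the play; the handle's rear cross-piece is then in front of the posts. When pulled, the case slides forward against the posts. Axes as the cradle.
- marker_tip (a point): Tip of the red marker's pointer, 36 mm above the bench, beside the handle's path (32 mm to the +y side of the cradle's middle). The marker is a fixed 12 x 16 x 22 mm block on the board. Axes as the cradle: the pull is right when the grip bar's white line has the same x along the cradle as this tip, 22 to 50 mm beyond the bar's place with the slide home.
- glue_jar: Bystander: white jar with blue cap, 48 mm across, 60 mm high. Origin: centre of its underside.
- screw_jar: Bystander: amber jar with steel cap, 56 mm across, 70 mm high. Origin: centre of its underside.
- screwdriver: Bystander: red screwdriver lying flat, 170 mm long along its x. Origin: under its middle.
- hammer: Bystander: hammer lying flat, 240 mm long along its x. Origin: under its middle.
- snips: Bystander: tin snips lying flat, 200 mm long along x, 80 mm wide, 17 mm high. Origin: under the middle.
Not all that is in view belongs to the job. Of the things like the lid, leave any that is blue or turquoise; of the rest the larger one is meant.

How it is judged:
On the way, in this order (a step that is already met when the one before it is completed fails the run):
1. The lid lies on the cork mat, knob up, let go (horizontal distance between lid and mat below 0.03 m and height (world z) of lid below 0.01 m and angle between lid's own z axis and vertical below 0.08 rad and contact force between the fingers and lid below 0.3 N and linear speed of lid below 0.02 m/s), for 0.2 s.
2. The gauge sits in its cradle with the slide home, let go (x of gauge in the frame of cradle_seat between -0.006 and 0.006 m and y of gauge in the frame of cradle_seat between -0.005 and 0.005 m and z of gauge in the frame of cradle_seat between -0.004 and 0.004 m and angle between the x axis of gauge and the x axis of cradle, either way round below 0.12 rad and angle between gauge's own z axis and vertical below 0.08 rad and contact force between the fingers and gauge below 0.3 N and linear speed of gauge below 0.02 m/s and value of joint gauge_slide below 0.002 m), for 0.2 s.
3. The gauge, still in its cradle, is held pulled out with the bar's line within 3 mm of the red marker along the pull, for 1.5 s (x of gauge in the frame of cradle_seat between -0.006 and 0.006 m and y of gauge in the frame of cradle_seat between -0.005 and 0.005 m and z of gauge in the frame of cradle_seat between -0.004 and 0.004 m and angle between the x axis of gauge and the x axis of cradle, either way round below 0.12 rad and angle between gauge's own z axis and vertical below 0.08 rad and x of gauge_bar in the frame of marker_tip between -0.003 and 0.003 m), for 1.5 s.
At the end, for the whole second after the job is handed in: Gauge at rest in its cradle pocket (origin within 6 mm along, 5 mm across, 4 mm up of the seat point, 0.12 rad in line, tilt under 0.08 rad), slide under 2 mm out; lid at rest knob up on the mat, centre within 30 mm of the mat's; tin upright within 60 mm of its start (x of gauge in the frame of cradle_seat between -0.006 and 0.006 m and y of gauge in the frame of cradle_seat between -0.005 and 0.005 m and z of gauge in the frame of cradle_seat between -0.004 and 0.004 m and angle between the x axis of gauge and the x axis of cradle, either way round below 0.12 rad and angle between each of gauge, lid, tin's own z axis and vertical below 0.08 rad and value of joint gauge_slide below 0.002 m and horizontal distance between lid and mat below 0.03 m and height (world z) of lid below 0.01 m and linear speed of each of gauge, lid below 0.02 m/s and distance of tin from where it was at the start of the episode below 0.06 m); the robot touches nothing.
It fails at once if the sprung handle snaps in (faster than 0.3 m/s) (velocity of joint gauge_slide below -0.3 m/s).
It fails at once if a bystander is moved by more than 25 mm (distance of any of glue_jar, screw_jar, screwdriver, hammer, snips from where it was at the start of the episode above 0.025 m).
It also fails if it takes over 72 s, if anything falls off the work surface, if the arm or the gripper's body presses on something with over 40 N, if the wrist force passes 120 N, or if a joint passes its speed limit or range.

## Working session

There is one attempt and no reset: what is moved stays moved. The work goes in short steps, Python scripts to look and compute and a tool call to move; the robot and the scene stay as the last step left them, time stands still between calls to the robot, and variables do not carry over. Pictures are saved under pics/ and viewed, at most 10 in all, crops included, and the job is handed in when it is done.

Besides the shell and the picture viewer there is one more tool, called after "Request:" in YAML: its name, and indented under it one key for each argument. carry_out: Moves the arm, as the interface text tells. Its arguments: {"type":"object","properties":{"moves":{"type":"array"},"hand":{"type":"number"},"grip_force":{"type":"number"}},"required":["moves"]}

```bash
mkdir -p pics; cat > h.py <<'E'
import numpy as np, cv2
from station import status, capture, ctrl
def snap(n,f):
    c=capture(n); cv2.imwrite('pics/'+f,c['frame'][:,:,::-1]); np.savez('pics/'+f+'.npz',**c); return c
def ray(c,u,v,z):
    E=np.array(c['extrinsics']); d=E[:3,:3]@np.array([(u-c['cx'])/c['fx'],(v-c['cy'])/c['fy'],1]); o=E[:3,3]
    return o+d*(z-o[2])/d[2]
def proj(c,p):
    E=np.array(c['extrinsics']); q=E[:3,:3].T@(np.asarray(p)-E[:3,3]); return np.array([c['fx']*q[0]/q[2]+c['cx'],c['fy']*q[1]/q[2]+c['cy']])
E
python3 - <<'E'
from h import *
o=status.get_obs(); print({k:np.round(v,3).tolist() for k,v in o.items()}, ctrl.grip_point_offset)
a=snap('top','top0.png');b=snap('scene','sc0.png')
for c in(a,b): print(c['fx'],c['cx'],c['cy'],np.round(c['extrinsics'],3).tolist())
E
```

```text
{'t': 0.0, 'joints': [1.088, 0.182, 1.608, -0.0, 1.354, -0.206], 'qvel': [0.001, -0.001, 0.001, -0.0, 0.001, 0.001], 'effort': [-0.001, -44.488, -35.133, -0.0, 0.009, 0.0], 'ee_pos': [0.157, 0.553, 0.23], 'tcp_rot': [[-0.962, 0.273, -0.001], [0.273, 0.962, -0.002], [0.0, -0.002, -1.0]], 'contact_force': [0.275, -0.252, -0.685], 'wrist_torque': [0.021, -0.026, -0.027], 'grip_force': 0.0, 'width': 1.002} -0.0187
447.79124030208374 253.26692266482516 191.69562563535118 [[-0.02, -0.977, 0.211, 0.174], [-1.0, 0.019, -0.007, 0.039], [0.003, -0.211, -0.977, 1.383], [0.0, 0.0, 0.0, 1.0]]
397.9537606511897 252.12251716963934 184.03846018377547 [[-0.54, 0.67, -0.509, 0.982], [0.842, 0.426, -0.331, 0.38], [-0.005, -0.607, -0.794, 0.938], [0.0, 0.0, 0.0, 1.0]]
```

View pics/top0.png

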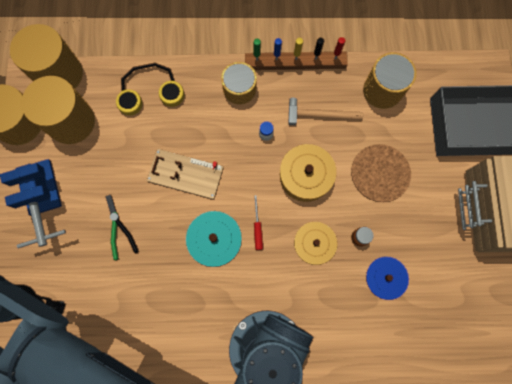

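View pics/sc0.png

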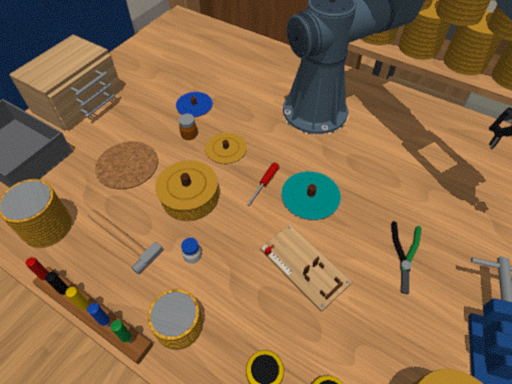

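The top view shows the lidded gold tin at (308,172), the mat at (381,173), the cradle at (186,174) with its red marker at (215,165), the pocket on its left and so the pull toward the image right (about -y world). The scene view agrees: tin at (187,185), mat at (127,165).

```bash
python3 - <<'E'
from h import *
def big(m,c0):
    n,l,s,ce=cv2.connectedComponentsWithStats(m.astype(np.uint8)); k=l[c0[1],c0[0]]; return (l==k).astype(np.uint8)
a=dict(np.load('pics/top0.png.npz')); b=dict(np.load('pics/sc0.png.npz'))
for c,knob,lid,mat in((a,(309,170),(290,172),(381,173)),(b,(186,179),(170,185),(127,165))):
    f=c['frame']; hsv=cv2.cvtColor(f,cv2.COLOR_RGB2HSV)
    print('lid',hsv[lid[1],lid[0]],'knob',hsv[knob[1],knob[0]],'mat',hsv[mat[1],mat[0]],'bench',hsv[130,220])
    w=hsv[knob[1]-10:knob[1]+14,knob[0]-10:knob[0]+14]; m=w[:,:,2]<120; ys,xs=np.nonzero(m); print('knob px',xs.min()+knob[0]-10,xs.max()+knob[0]-10,ys.min()+knob[1]-10,ys.max()+knob[1]-10,xs.mean()+knob[0]-10,ys.mean()+knob[1]-10,len(xs))
    mm=(hsv[:,:,2]<190)&(hsv[:,:,1]>60)&(hsv[:,:,0]<20)
    t=cv2.morphologyEx((abs(hsv.astype(int)-hsv[mat[1],mat[0]]).max(2)<45).astype(np.uint8),cv2.MORPH_OPEN,np.ones((5,5)))
    g=big(t,mat); ct=max(cv2.findContours(g,0,1)[0],key=cv2.contourArea); e=cv2.fitEllipse(cv2.convexHull(ct)); print('mat ell',e, ray(c,*e[0],0.006))
    g=big(cv2.morphologyEx(((hsv[:,:,1]>150)&(hsv[:,:,2]>140)).astype(np.uint8),cv2.MORPH_OPEN,np.ones((3,3))),lid)
    ct=max(cv2.findContours(g,0,1)[0],key=cv2.contourArea); e=cv2.fitEllipse(cv2.convexHull(ct)); print('lid ell',e,ray(c,*e[0],0.066))
    for z in(.066,.1): print(z,ray(c,*knob,z))
cv2.imwrite('pics/crad.png',cv2.resize(np.hstack([a['frame'][140:210,140:235],b['frame'][220:310,255:355][:70]])[:,:,::-1],None,fx=4,fy=4,interpolation=2))
E
```

```text
lid [ 19 154 195] knob [ 10 163  69] mat [ 14 141 157] bench [ 15 130 185]
knob px 305 312 165 175 308.65384615384613 170.0897435897436 78
mat ell ((356.3592529296875, 192.162353515625), (378.6169738769531, 956.2474975585938), 97.60755920410156) [ 0.46375856 -0.29502514  0.006     ]Traceback (most recent call last):
  File "<stdin>", line 13, in <module>
cv2.error: OpenCV(4.12.0) /io/opencv/modules/imgproc/src/shapedescr.cpp:361: error: (-201:Incorrect size of input array) There should be at least 5 points to fit the ellipse in function 'fitEllipseNoDirect'
```

```bash
python3 - <<'E'
from h import *
a=dict(np.load('pics/top0.png.npz')); b=dict(np.load('pics/sc0.png.npz'))
for c,knob,mat in((a,(309,170),(381,173)),(b,(186,179),(127,165))):
    f=c['frame']; hsv=cv2.cvtColor(f,cv2.COLOR_RGB2HSV)
    w=hsv[knob[1]-12:knob[1]+14,knob[0]-12:knob[0]+14]; m=w[:,:,2]<110; ys,xs=np.nonzero(m); u=xs.mean()+knob[0]-12;v=ys.mean()+knob[1]-12
    print('knob',u,v,xs.min(),xs.max(),ys.min(),ys.max(),'z.085',ray(c,u,v,.085),'z.095',ray(c,u,v,.095))
    print('mat',ray(c,*mat,.006))
cv2.imwrite('pics/crad.png',cv2.resize(np.hstack([a['frame'][135:215,140:235],b['frame'][225:305,257:352]])[:,:,::-1],None,fx=4,fy=4,interpolation=2))
E
```

```text
knob 308.5945945945946 170.0 8 15 7 17 z.085 [ 0.51778793 -0.13725868  0.085     ] z.095 [ 0.51513783 -0.13589982  0.095     ]
mat [ 0.52444614 -0.3776291   0.006     ]
knob 185.3148148148148 179.4537037037037 7 16 6 19 z.085 [ 0.52008785 -0.13794776  0.085     ] z.095 [ 0.52550337 -0.13187707  0.095     ]
mat [ 0.5290859  -0.37217344  0.006     ]
```

View pics/crad.png

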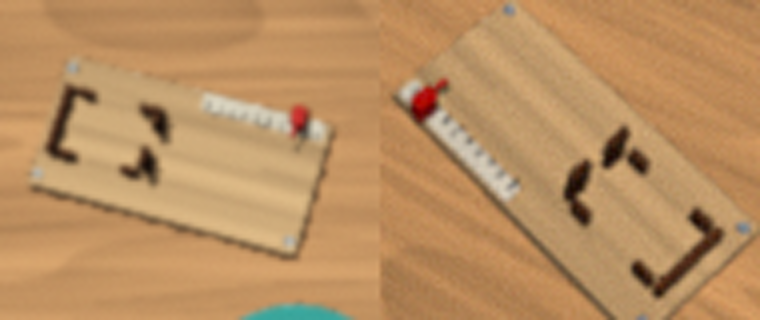

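The crop shows the cradle board in both views: its corner screws, brown posts and pocket, and the red pointer near the (0.55..,0.2) end; the board is turned by about 15° in the top view. Next I move over the cradle for a closer wrist look on the way to the lid.

Request:
carry_out:
  moves:
    - [[-406, -283, -70], [0, 0, 0]]
    - [[-406, -283, -70], [0, 0, 0]]
    - [[-406, -283, -70], [0, 0, 0]]
    - [[-406, -283, -70], [0, 0, 0]]
    - [[-406, -283, -70], [0, 0, 0]]
    - [[-406, -283, -70], [0, 0, 0]]
    - [[-406, -283, -70], [0, 0, 0]]
    - [[-406, -283, -70], [0, 0, 0]]
    - [[-406, -283, -70], [0, 0, 0]]
    - [[-406, -283, -70], [0, 0, 0]]
    - [[-406, -283, -70], [0, 0, 0]]
    - [[-406, -283, -70], [0, 0, 0]]

```text
t: 1.3
ee_pos: [0.4706, 0.169, 0.3008]
tcp_rot: [[-0.961, 0.276, -0.001], [0.276, 0.961, 0.0], [0.001, -0.0, -1.0]]
contact_force: [0.4, -0.5, -0.1]
width: 0.998
grip_force: 0.0
```

```bash
python3 - <<'E'
from h import *
a=dict(np.load('pics/top0.png.npz')); 
for p in((158,152),(222,168),(213,197),(149,181)): print(ray(a,*p,.014))
c=snap('wrist','w1.png'); print(np.round(c['extrinsics'],3).tolist(),c['fx'])
E
```

```text
[0.60511474 0.33037298 0.014     ]
[0.54841424 0.12676388 0.014     ]
[0.45533337 0.1553129  0.014     ]
[0.51054774 0.35625507 0.014     ]
[[0.276, 0.924, 0.264, 0.404], [0.961, -0.266, -0.077, 0.189], [-0.001, 0.275, -0.961, 0.442], [0.0, 0.0, 0.0, 1.0]] 338.31855433644347
```

View pics/w1.png

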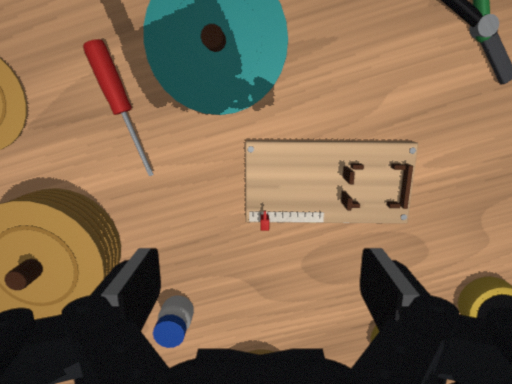

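The wrist view shows the cradle clearly: board corners near (247,142), (416,143), (408,222), (247,222), posts at x≈349, back wall at x≈406, and the red pointer with its tip near (263,205).

```bash
python3 - <<'E'
from h import *
c=dict(np.load('pics/w1.png.npz')); f=c['frame']; hsv=cv2.cvtColor(f,cv2.COLOR_RGB2HSV)
print([hsv[y,x].tolist() for x,y in((300,180),(380,180),(330,215),(330,120),(300,240),(235,180),(430,180))])
m=((hsv[:,:,1]<115)&(hsv[:,:,2]>165)).astype(np.uint8)
m[:, :225]=0; m[:125]=0; m[240:]=0; m[:,435:]=0
m=cv2.morphologyEx(m,cv2.MORPH_CLOSE,np.ones((25,25))); m=cv2.morphologyEx(m,cv2.MORPH_OPEN,np.ones((9,9)))
ct=max(cv2.findContours(m,0,1)[0],key=cv2.contourArea); print(cv2.boundingRect(ct))
P=np.array([ray(c,u,v,.014)[:2] for u,v in ct[:,0]],np.float32)
(cx,cy),s,ang=cv2.minAreaRect(P*1000); print('board',cx,cy,s,ang, np.round(cv2.boxPoints(((cx,cy),s,ang))))
# dark posts / wall
d=((hsv[:,:,2]<95)).astype(np.uint8); n,l,st,ce=cv2.connectedComponentsWithStats(d)
for i in range(1,n):
    x,y,w,h,A=st[i]
    if 225<x<435 and 130<y<230 and A>8: print('dark',st[i],ce[i])
r=((hsv[:,:,1]>180)&(hsv[:,:,2]>120)&((hsv[:,:,0]<6)|(hsv[:,:,0]>174))).astype(np.uint8); n,l,st,ce=cv2.connectedComponentsWithStats(r)
for i in range(1,n):
    x,y,w,h,A=st[i]
    if 225<x<435 and 130<y<240: print('red',st[i],ce[i])
crop=f[130:235,235:425]; cv2.imwrite('pics/w1c.png',cv2.resize(crop[:,:,::-1],None,fx=4.2,fy=4.2,interpolation=2))
E
```

```text
[[16, 93, 194], [15, 94, 190], [15, 94, 196], [14, 113, 188], [14, 112, 177], [14, 115, 191], [14, 112, 177]]
(225, 125, 210, 115)
board 537.282958984375 249.41986083984375 (285.9976501464844, 153.66407775878906) 73.97643280029297 [[424. 133.]
 [572.  91.]
 [651. 366.]
 [503. 408.]]
dark [350 163  13   6  67] [356.13432836 165.53731343]
dark [386 163  26  45 525] [401.84380952 185.33142857]
dark [342 166  12  18 154] [347.72077922 174.37012987]
dark [340 190  20  20 207] [348.01932367 200.9178744 ]
dark [260 213   3   6  14] [260.92857143 215.78571429]
red [261 215   8  15  78] [264.1025641  223.47435897]
```

View pics/w1c.png

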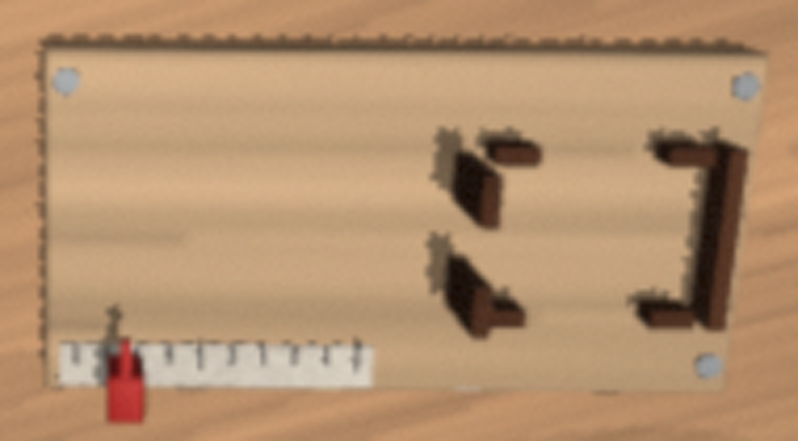

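```bash
python3 - <<'E'
from h import *
c=dict(np.load('pics/w1.png.npz')); f=c['frame']; hsv=cv2.cvtColor(cv2.GaussianBlur(f,(3,3),0),cv2.COLOR_RGB2HSV)
m=((hsv[:,:,1]<103)&(hsv[:,:,2]>150)).astype(np.uint8)
m[:, :235]=0; m[:130]=0; m[235:]=0; m[:,430:]=0
m=cv2.morphologyEx(m,cv2.MORPH_OPEN,np.ones((3,3)))
ct=max(cv2.findContours(m,0,1)[0],key=cv2.contourArea); print(cv2.boundingRect(ct))
P=np.array([ray(c,u,v,.014)[:2] for u,v in cv2.convexHull(ct)[:,0]],np.float32)*1000
print('mask rect',cv2.minAreaRect(P))
Q=np.array([ray(c,u/4.2+235-.4,v/4.2+130-.4,.014)[:2] for u,v in((47,50),(765,55),(723,388),(43,387))])
print('manual',Q.round(4).tolist(),[np.linalg.norm(Q[i]-Q[(i+1)%4]) for i in range(4)])
front=(Q[0]+Q[3])/2; back=(Q[1]+Q[2])/2; x=front-back; x/=np.linalg.norm(x); y=np.array([-x[1],x[0]]); cen=Q.mean(0)
ang=np.degrees(np.arctan2(x[1],x[0])); seat=cen-x*.025; print('cen',cen,'ang',ang,'seat',seat)
def loc(u,v,z): d=ray(c,u/4.2+235-.4,v/4.2+130-.4,z)[:2]-seat; return np.round([d@x*1000,d@y*1000],1)
print('tip',loc(124,338,.036),'red block front',loc(124,420,.036))
print('wall base corners inner', loc(693,320,.014), 'wall top inner',loc(705,145,.030),loc(697,328,.030),'outer',loc(747,150,.03),loc(722,328,.03))
print('post tops: near ', loc(500,180,.05),loc(497,227,.05),loc(455,150,.05),loc(490,335,.05),loc(490,290,.05))
a=dict(np.load('pics/top0.png.npz')); print('tip top proj',[ (ray(a,140+u/4,135+v/4,.036)[:2]-seat)@np.array([x,y]).T for u,v in((298,140),(300,130))])
E
```

```text
(245, 142, 173, 82)
mask rect ((535.21337890625, 244.6637725830078), (218.62184143066406, 109.00897216796875), 73.49273681640625)
manual [[0.452, 0.1564], [0.513, 0.3634], [0.6157, 0.334], [0.555, 0.1242]] [np.float64(0.2158118015495596), np.float64(0.1067452092979765), np.float64(0.21844573862871453), np.float64(0.107986453382217)]
cen [0.53392009 0.24450631] ang -106.27703288980251 seat [0.54092714 0.26850425]
tip [109.   29.7] red block front [108.8  56.3]
wall base corners inner [-71.5  30.5] wall top inner [-61.7 -29. ] [-66.1  27.8] outer [-74.3 -27.5] [-73.7  27.8]
post tops: near  [  3.5 -22.6] [ 3.2 -8.9] [ 16.8 -31.1] [ 2.7 23.5] [3.7 9.9]
tip top proj [array([0.11626993, 0.02923919]), array([0.11552908, 0.03737604])]
```

Request:
carry_out:
  moves:
    - [[-130, -281, 100], [0, 0, 0]]
    - [[-130, -281, 100], [0, 0, 0]]
    - [[-130, -281, 100], [0, 0, 0]]
    - [[-130, -281, 100], [0, 0, 0]]
    - [[-130, -281, 100], [0, 0, 0]]
    - [[-130, -281, 100], [0, 0, 0]]
    - [[-130, -281, 100], [0, 0, 0]]
    - [[-130, -281, 100], [0, 0, 0]]
    - [[-130, -281, 100], [0, 0, 0]]
    - [[-130, -281, 100], [0, 0, 0]]

```text
t: 2.35
ee_pos: [0.5186, -0.1338, 0.2016]
tcp_rot: [[-0.963, 0.271, 0.0], [0.271, 0.963, 0.0], [-0.0, 0.0, -1.0]]
contact_force: [-0.2, -0.2, -0.7]
width: 0.999
grip_force: 0.0
```

```bash
python3 - <<'E'
from h import *
c=snap('wrist','w2.png'); hsv=cv2.cvtColor(c['frame'],cv2.COLOR_RGB2HSV); o=status.get_obs(); print(o['ee_pos'],o['tcp_rot'])
m=((hsv[:,:,0]<14)&(hsv[:,:,1]>120)&(hsv[:,:,2]<140)&(hsv[:,:,2]>30)).astype(np.uint8); n,l,s,ce=cv2.connectedComponentsWithStats(m)
for i in np.argsort(-s[1:,4])[:4]+1: print(s[i],ce[i])
print('proj of expected axis base/top',proj(c,(.518,-.137,.066)),proj(c,(.518,-.137,.1)))
E
```

```text
[ 0.51876643 -0.13393823  0.20179124] [[-9.62641540e-01  2.70778440e-01  5.48640509e-04]
 [ 2.70778503e-01  9.62641678e-01  4.30833962e-05]
 [-5.16478165e-04  1.90033923e-04 -9.99999849e-01]]
[   0    0   61   42 1783] [33.1346046  20.42568704]
[241 173  31  39 939] [256.15228967 192.57933972]
[  0 238  61  36 645] [ 30.07751938 258.30697674]
[ 41 148  67  47 398] [ 79.09798995 169.14824121]
proj of expected axis base/top [255.14607889 181.89593823] [254.51841116 193.06304432]
```

View pics/w2.png

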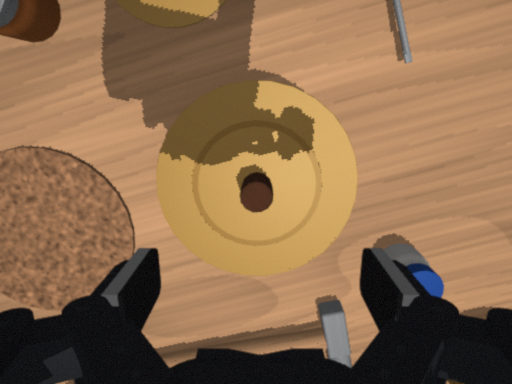

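The wrist view shows the knob top at (256.5,195), within 2 mm of the estimate, and the mat at left (48,228).

Request:
carry_out:
  moves:
    - [[-2, 0, 50], [0, 0, 0]]
    - [[-2, 0, 90], [0, 0, 0]]
    - [[-2, 0, 115], [0, 0, 0]]
    - [[-2, 0, 127], [0, 0, 0]]
    - [[-2, 0, 129], [0, 0, 0]]
    - [[-2, 0, 129], [0, 0, 0]]

```text
t: 3.0
ee_pos: [0.5214, -0.1362, 0.0734]
tcp_rot: [[-0.962, 0.272, 0.001], [0.272, 0.962, -0.001], [-0.002, -0.0, -1.0]]
contact_force: [0.4, -0.1, 0.6]
width: 0.998
grip_force: 0.0
```

Request:
carry_out:
  moves:
    - [[0, 0, 0], [0, 0, 0]]
    - [[0, 0, 0], [0, 0, 0]]
    - [[0, 0, 0], [0, 0, 0]]
    - [[0, 0, 0], [0, 0, 0]]
    - [[0, 0, 0], [0, 0, 0]]
    - [[0, 0, 0], [0, 0, 0]]
    - [[0, 0, 0], [0, 0, 0]]
    - [[0, 0, 0], [0, 0, 0]]
  hand: 0
  grip_force: 50

```text
t: 3.8
ee_pos: [0.521, -0.1367, 0.0731]
tcp_rot: [[-0.962, 0.273, 0.001], [0.273, 0.962, -0.0], [-0.001, -0.0, -1.0]]
contact_force: [-0.6, -0.9, 6.7]
width: 0.285
grip_force: 48.9
```

Request:
carry_out:
  moves:
    - [[0, 0, -12], [0, 0, 0]]
    - [[0, 0, -35], [0, 0, 0]]
    - [[0, 0, -60], [0, 0, 0]]
    - [[-10, -32, -60], [0, 0, 0]]
    - [[-22, -70, -60], [0, 0, 0]]
    - [[-34, -110, -60], [0, 0, 0]]
    - [[-47, -150, -60], [0, 0, 0]]
    - [[-58, -188, -60], [0, 0, 0]]
    - [[-66, -214, -50], [0, 0, 0]]
    - [[-71, -227, -35], [0, 0, 0]]
    - [[-71, -227, -10], [0, 0, 0]]
    - [[-71, -227, 10], [0, 0, 0]]

```text
t: 5.0
ee_pos: [0.5261, -0.3747, 0.0613]
tcp_rot: [[-0.962, 0.275, -0.001], [0.275, 0.962, 0.001], [0.001, 0.0, -1.0]]
contact_force: [-0.4, 0.5, -1.5]
width: 0.286
grip_force: 49.3
```

Request:
carry_out:
  moves:
    - [[0, 0, 12], [0, 0, 0]]
    - [[0, 0, 24], [0, 0, 0]]
    - [[0, 0, 34], [0, 0, 0]]
    - [[0, 0, 39], [0, 0, 0]]
    - [[0, 0, 40], [0, 0, 0]]
    - [[0, 0, 40], [0, 0, 0]]

```text
t: 5.6
ee_pos: [0.5271, -0.3744, 0.0228]
tcp_rot: [[-0.962, 0.273, 0.001], [0.273, 0.962, -0.001], [-0.001, -0.0, -1.0]]
contact_force: [0.7, -0.2, -1.7]
width: 0.283
grip_force: 49.3
```

Request:
carry_out:
  moves:
    - [[0, 0, 1], [0, 0, 0]]
    - [[0, 0, 1], [0, 0, 0]]

```text
t: 5.8
ee_pos: [0.5273, -0.3746, 0.0221]
tcp_rot: [[-0.962, 0.273, 0.001], [0.273, 0.962, -0.001], [-0.001, -0.001, -1.0]]
contact_force: [0.4, 0.2, 0.3]
width: 0.288
grip_force: 49.6
```

Request:
carry_out:
  moves:
    - [[0, 0, 0], [0, 0, 0]]
    - [[0, 0, 0], [0, 0, 0]]
    - [[0, 0, 0], [0, 0, 0]]
    - [[0, 0, 0], [0, 0, 0]]
    - [[0, 0, 0], [0, 0, 0]]
    - [[0, 0, 0], [0, 0, 0]]
    - [[0, 0, -40], [0, 0, 0]]
    - [[0, 0, -90], [0, 0, 0]]
    - [[20, 50, -130], [0, 0, 0]]
    - [[40, 100, -160], [0, 0, 0]]
    - [[50, 150, -180], [0, 0, 0]]
  hand: 85

```text
t: 6.9
ee_pos: [0.5188, -0.2455, 0.1894]
tcp_rot: [[-0.961, 0.275, 0.001], [0.275, 0.961, -0.001], [-0.002, -0.001, -1.0]]
contact_force: [1.6, -0.2, 0.9]
width: 0.996
grip_force: 0.0
```

Request:
carry_out:
  moves:
    - [[30, 50, -50], [0, 0, 0]]
    - [[30, 50, -50], [0, 0, 0]]
    - [[30, 50, -50], [0, 0, 0]]
    - [[30, 50, -50], [0, 0, 0]]

```text
t: 7.3
ee_pos: [0.5041, -0.1899, 0.2379]
tcp_rot: [[-0.962, 0.272, 0.001], [0.272, 0.962, -0.001], [-0.001, -0.001, -1.0]]
contact_force: [-0.0, 0.4, -0.5]
width: 0.993
grip_force: 0.0
```

```bash
python3 - <<'E'
from h import *
c=snap('wrist','w3.png'); a=snap('top','top3.png'); o=status.get_obs(); print(o['ee_pos'],o['t'])
cv2.imwrite('pics/v3.png',np.hstack([c['frame'],cv2.resize(a['frame'][110:230,250:430],None,fx=1.6,fy=3.2)])[:,:,::-1])
E
```

```text
[ 0.50353632 -0.1904006   0.23638682] 7.4
```

View pics/v3.png

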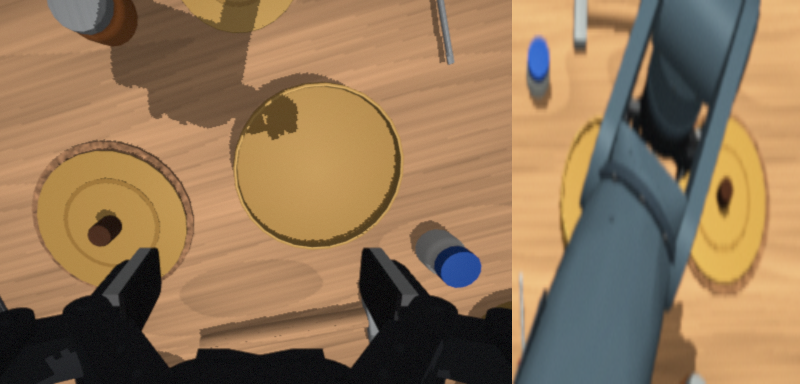

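The lid lies on the mat (wrist image 110,218), but the tin's inside (318,165) looks uniformly gold, so I need an enhanced look before going on.

```bash
python3 - <<'E'
from h import *
c=dict(np.load('pics/w3.png.npz')); b=snap('scene','sc3.png')
def enh(f):
    l=cv2.cvtColor(f,cv2.COLOR_RGB2LAB); l[:,:,0]=cv2.createCLAHE(4,(4,4)).apply(l[:,:,0]); return cv2.cvtColor(l,cv2.COLOR_LAB2RGB)
p=c['frame'][70:260,220:420]; q=b['frame'][130:240,130:245]
cv2.imwrite('pics/v4.png',np.hstack([cv2.resize(enh(p),(400,400)),cv2.resize(q,(400,400),interpolation=2)])[:,:,::-1])
E
```

```text
(no output)
```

View pics/v4.png

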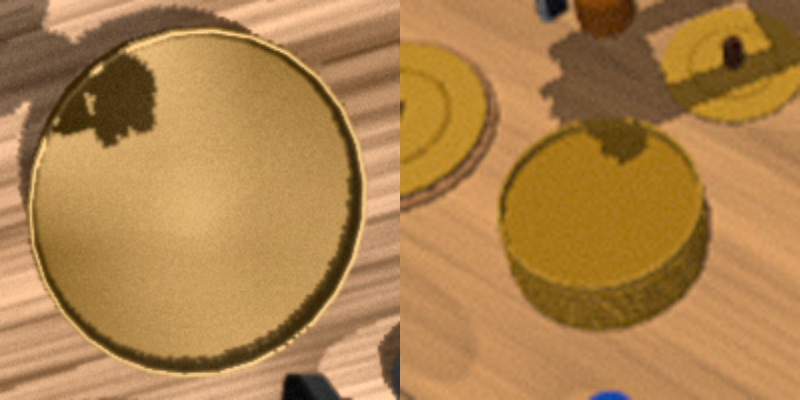

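The enhanced view shows a flat gold surface recessed only a little below the rim, with no gauge in sight. I'll measure the depth of that surface.

```bash
python3 - <<'E'
from h import *
for n,cc in (('w3.png',None),('sc3.png',None)):
    c=dict(np.load(f'pics/{n}.npz')); g=cv2.cvtColor(c['frame'],cv2.COLOR_RGB2GRAY); hsv=cv2.cvtColor(c['frame'],cv2.COLOR_RGB2HSV)
    C=np.array(c['extrinsics'])[:3,3]; t=np.array([.520,-.136]); d=t-C[:2]; d/=np.linalg.norm(d); print(n,C,d)
    for s in(1,-1):
        print('dir',s,[ (r,int(g[tuple(np.round(proj(c,(*(t+s*d*r/1000),.062))).astype(int)[::-1])])) for r in range(40,100,2)])
    for z in(.003,.02,.04,.047,.05,.062): 
        p=proj(c,(*(t+d*.079),z)); q=ray(c,*p,.062)[:2]; print(z,'corner appears at r',round(float((q-t)@d*1000),1))
    for p in((.52,-.136,.062),(.50,-.16,.062),(.56,-.12,.062)):
        u=np.round(proj(c,p)).astype(int); print(u,hsv[u[1],u[0]])
E
```

```text
w3.png [ 0.43704234 -0.16977067  0.37909326] [0.92619724 0.37703935]
dir 1 [(40, 153), (42, 154), (44, 153), (46, 153), (48, 153), (50, 152), (52, 150), (54, 151), (56, 150), (58, 150), (60, 149), (62, 150), (64, 150), (66, 148), (68, 150), (70, 118), (72, 73), (74, 67), (76, 66), (78, 97), (80, 145), (82, 142), (84, 139), (86, 137), (88, 145), (90, 142), (92, 138), (94, 140), (96, 142), (98, 137)]
dir -1 [(40, 159), (42, 159), (44, 158), (46, 150), (48, 106), (50, 75), (52, 73), (54, 75), (56, 74), (58, 76), (60, 75), (62, 76), (64, 75), (66, 77), (68, 75), (70, 75), (72, 77), (74, 76), (76, 76), (78, 105), (80, 165), (82, 90), (84, 82), (86, 88), (88, 88), (90, 90), (92, 87), (94, 91), (96, 149), (98, 152)]
0.003 corner appears at r 52.6
0.02 corner appears at r 59.3
0.04 corner appears at r 68.1
0.047 corner appears at r 71.4
0.05 corner appears at r 72.9
0.062 corner appears at r 79.0
[318 172] [ 18 136 199]
[288 159] [ 18 138 196]
[343 206] [ 18 141 190]
sc3.png [0.98202303 0.37987325 0.93798474] [-0.66715745 -0.74491673]
dir 1 [(40, 120), (42, 122), (44, 119), (46, 121), (48, 121), (50, 124), (52, 124), (54, 121), (56, 121), (58, 124), (60, 120), (62, 123), (64, 123), (66, 115), (68, 115), (70, 99), (72, 99), (74, 89), (76, 89), (78, 91), (80, 91), (82, 87), (84, 87), (86, 90), (88, 90), (90, 90), (92, 90), (94, 88), (96, 87), (98, 86)]
dir -1 [(40, 123), (42, 126), (44, 126), (46, 124), (48, 124), (50, 118), (52, 118), (54, 118), (56, 123), (58, 123), (60, 118), (62, 119), (64, 119), (66, 118), (68, 118), (70, 122), (72, 121), (74, 121), (76, 133), (78, 133), (80, 114), (82, 89), (84, 89), (86, 104), (88, 104), (90, 96), (92, 91), (94, 91), (96, 89), (98, 89)]
0.003 corner appears at r 30.3
0.02 corner appears at r 43.7
0.04 corner appears at r 60.1
0.047 corner appears at r 66.0
0.05 corner appears at r 68.6
0.062 corner appears at r 79.0
[187 185] [ 20 224 164]
[185 176] [ 20 219 163]
[182 197] [ 20 230 162]
```

```bash
python3 - <<'E'
from h import *
from scipy.optimize import brentq
c=dict(np.load('pics/w3.png.npz')); g=cv2.GaussianBlur(cv2.cvtColor(c['frame'],cv2.COLOR_RGB2GRAY),(3,3),0).astype(np.float32)
def I(p):
    u=proj(c,p); return cv2.getRectSubPix(g,(1,1),tuple(map(float,u)))[0,0]
rim=[]
# rim circle: outer bright edge; centre by fitting ellipse of disc interior rays
t=np.array([.520,-.136])
for a in range(-70,115,15):
    d=np.array([np.cos(np.radians(a)),np.sin(np.radians(a))])
    r=np.arange(50,86,.5); v=np.array([I((*(t+d*x/1000),.062)) for x in r]); dv=np.gradient(v)
    i=dv.argmin(); k=i+dv[i:i+40].argmax()
    print(a,'inner edge r',r[i],'rim r',r[k], 'min',v.min().round())
    # depth: corner at radius (rim r), z with proj at inner edge
    C=np.array(c['extrinsics'])[:3,3]; q=np.array([*(t+d*r[i]/1000),.062])
    f=lambda z:np.linalg.norm((C+(q-C)*(z-C[2])/(q[2]-C[2]))[:2]-t)*1000-r[k]
    try: print('   depth z',round(brentq(f,0,.07),4))
    except Exception as e: print('   -')
E
```

```text
-70 inner edge r 75.0 rim r 78.5 min 78.0
   depth z 0.047
-55 inner edge r 74.0 rim r 78.0 min 72.0
   depth z 0.0488
-40 inner edge r 72.5 rim r 78.0 min 68.0
   depth z 0.047
-25 inner edge r 71.5 rim r 78.0 min 68.0
   depth z 0.0466
-10 inner edge r 70.0 rim r 77.5 min 68.0
   depth z 0.0458
5 inner edge r 69.5 rim r 78.0 min 66.0
   depth z 0.0446
20 inner edge r 69.5 rim r 78.5 min 67.0
   depth z 0.0441
35 inner edge r 69.5 rim r 78.5 min 65.0
   depth z 0.0438
50 inner edge r 71.0 rim r 78.0 min 62.0
   depth z 0.0473
65 inner edge r 71.0 rim r 78.0 min 63.0
   depth z 0.0459
80 inner edge r 73.5 rim r 78.5 min 61.0
   depth z 0.0491
95 inner edge r 74.5 rim r 78.0 min 63.0
   depth z 0.0512
110 inner edge r 75.0 rim r 78.5 min 65.0
   depth z 0.0482
```

Request:
carry_out:
  moves:
    - [[-1, 45, 40], [0, 0, 0]]
    - [[-1, 57, 85], [0, 0, 0]]
    - [[-1, 57, 130], [0, 0, 0]]
    - [[-1, 57, 160], [0, 0, 0]]
    - [[-1, 57, 175], [0, 0, 0]]
    - [[-1, 57, 180], [0, 0, 0]]
    - [[-1, 57, 180], [0, 0, 0]]
    - [[-1, 57, 180], [0, 0, 0]]
  hand: 0

```text
t: 8.25
ee_pos: [0.5217, -0.1363, 0.0592]
tcp_rot: [[-0.962, 0.274, 0.003], [0.274, 0.962, -0.001], [-0.003, -0.001, -1.0]]
contact_force: [-0.0, -0.1, 0.3]
width: 0.001
grip_force: 0.0
```

Request:
carry_out:
  moves:
    - [[0, 0, 2], [0, 0, 0]]
    - [[0, 0, 4], [0, 0, 0]]
    - [[0, 0, 5], [0, 0, 0]]
    - [[0, 0, 6], [0, 0, 0]]
    - [[0, 0, 6], [0, 0, 0]]

```text
t: 8.75
ee_pos: [0.5203, -0.1352, 0.0515]
tcp_rot: [[-0.962, 0.273, -0.0], [0.273, 0.962, 0.0], [0.0, 0.0, -1.0]]
contact_force: [0.6, 0.2, 0.4]
width: -0.001
grip_force: 0.0
```

Request:
carry_out:
  moves:
    - [[0, 0, 1], [0, 0, 0]]
    - [[0, 0, 2], [0, 0, 0]]
    - [[0, 0, 3], [0, 0, 0]]
    - [[0, 0, 3], [0, 0, 0]]

```text
t: 9.15
ee_pos: [0.5203, -0.1352, 0.0483]
tcp_rot: [[-0.962, 0.273, -0.0], [0.273, 0.962, 0.0], [0.0, 0.0, -1.0]]
contact_force: [0.3, -0.7, 0.2]
width: -0.0
grip_force: 0.0
```

Request:
carry_out:
  moves:
    - [[0, 0, 1], [0, 0, 0]]
    - [[0, 0, 2], [0, 0, 0]]
    - [[0, 0, 2], [0, 0, 0]]

```text
t: 9.45
ee_pos: [0.5206, -0.1354, 0.047]
tcp_rot: [[-0.962, 0.273, 0.0], [0.273, 0.962, -0.0], [-0.0, -0.0, -1.0]]
contact_force: [-1.8, 0.9, 5.1]
width: 0.001
grip_force: 2.5
```

A solid surface at z≈0.0475, about the height of the gauge's case top (47 mm). I'll press gently near its edge to see whether it is a loose disc lying on the gauge.

Request:
carry_out:
  moves:
    - [[0, 0, -6], [0, 0, 0]]
    - [[30, 0, -6], [0, 0, 0]]
    - [[60, 0, -6], [0, 0, 0]]
    - [[60, 0, -2], [0, 0, 0]]
    - [[60, 0, 1], [0, 0, 0]]
    - [[60, 0, 2], [0, 0, 0]]
    - [[60, 0, 2], [0, 0, 0]]

```text
t: 10.15
ee_pos: [0.4636, -0.1193, 0.0447]
tcp_rot: [[-0.962, 0.273, 0.001], [0.273, 0.962, -0.0], [-0.001, -0.0, -1.0]]
contact_force: [-0.2, -0.2, -0.7]
width: 0.002
grip_force: 0.0
```

Request:
carry_out:
  moves:
    - [[0, 0, -8], [0, 0, 0]]
    - [[-60, 0, -8], [0, 0, 0]]
    - [[-120, 0, -8], [0, 0, 0]]
    - [[-120, 0, -8], [0, 0, 0]]
    - [[-120, 0, -2], [0, 0, 0]]
    - [[-120, 0, 0], [0, 0, 0]]
    - [[-120, 0, 0], [0, 0, 0]]

```text
t: 10.85
ee_pos: [0.576, -0.1507, 0.0434]
tcp_rot: [[-0.962, 0.273, -0.003], [0.273, 0.962, 0.001], [0.003, 0.001, -1.0]]
contact_force: [-0.5, 0.6, 0.3]
width: -0.001
grip_force: 0.0
```

Request:
carry_out:
  moves:
    - [[0, 0, -30], [0, 0, 0]]
    - [[30, 0, -80], [0, 0, 0]]
    - [[70, 0, -130], [0, 0, 0]]
    - [[80, -20, -170], [0, 0, 0]]
    - [[80, -50, -190], [0, 0, 0]]
    - [[80, -50, -190], [0, 0, 0]]
    - [[80, -50, -190], [0, 0, 0]]
  hand: 85

```text
t: 11.55
ee_pos: [0.4868, -0.1781, 0.2353]
tcp_rot: [[-0.961, 0.275, 0.002], [0.275, 0.961, -0.001], [-0.002, -0.0, -1.0]]
contact_force: [0.5, 1.1, -1.0]
width: 0.999
grip_force: 0.0
```

```bash
python3 - <<'E'
from h import *
c=snap('wrist','w5.png'); b=snap('scene','sc5.png'); b0=dict(np.load('pics/sc3.png.npz')); print(status.get_obs()['ee_pos'])
d=cv2.absdiff(b['frame'],b0['frame']).max(2); print('diff',(d[150:225,150:225]>40).sum())
uv=proj(c,(.52,-.136,.062)).astype(int); print(uv)
x0=max(uv[0]-105,0); y0=max(uv[1]-105,0); p=c['frame'][y0:y0+210,x0:x0+210]; q=b['frame'][140:230,140:230]
cv2.imwrite('pics/v5.png',np.hstack([cv2.resize(p,(400,400),interpolation=2),cv2.resize(q,(400,400),interpolation=2)])[:,:,::-1])
E
```

```text
[ 0.48646971 -0.17680011  0.23307082]
diff 236
[310 192]
```

View pics/v5.png

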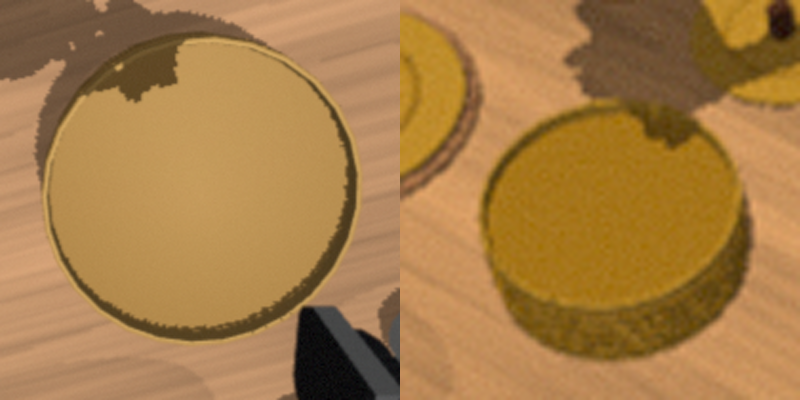

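The view still shows a level gold surface near z 0.047 although the fingers passed below that height at both edges without force. I'll press deeper at one edge and watch with the scene camera.

Request:
carry_out:
  moves:
    - [[-40, 25, 40], [0, 0, 0]]
    - [[-81, 49, 85], [0, 0, 0]]
    - [[-81, 49, 130], [0, 0, 0]]
    - [[-81, 49, 165], [0, 0, 0]]
    - [[-81, 49, 180], [0, 0, 0]]
    - [[-81, 49, 190], [0, 0, 0]]
    - [[-81, 49, 193], [0, 0, 0]]
    - [[-81, 49, 193], [0, 0, 0]]
  hand: 0

```text
t: 12.45
ee_pos: [0.5797, -0.1535, 0.0432]
tcp_rot: [[-0.962, 0.274, 0.002], [0.274, 0.962, -0.001], [-0.002, -0.0, -1.0]]
contact_force: [-0.1, -0.5, -0.3]
width: -0.003
grip_force: 0.0
```

Request:
carry_out:
  moves:
    - [[0, 0, 3], [0, 0, 0]]
    - [[0, 0, 6], [0, 0, 0]]
    - [[0, 0, 9], [0, 0, 0]]
    - [[0, 0, 10], [0, 0, 0]]
    - [[0, 0, 10], [0, 0, 0]]

```text
t: 12.95
ee_pos: [0.5787, -0.1529, 0.0315]
tcp_rot: [[-0.962, 0.273, -0.0], [0.273, 0.962, 0.0], [0.0, 0.0, -1.0]]
contact_force: [0.1, -0.3, 0.3]
width: 0.001
grip_force: 0.0
```

```bash
python3 - <<'E'
from h import *
c=snap('wrist','w6.png'); b=snap('scene','sc6.png'); a=snap('top','top6.png'); o=status.get_obs(); print(o['ee_pos'],o['contact_force'])
uv=proj(c,(.52,-.136,.062)); print('tin in wrist',uv,'scene tip proj',proj(b,o['ee_pos']), proj(a,o['ee_pos']))
g=cv2.cvtColor(b['frame'],cv2.COLOR_RGB2GRAY); b0=dict(np.load('pics/sc5.png.npz')); d=cv2.absdiff(g,cv2.cvtColor(b0['frame'],cv2.COLOR_RGB2GRAY))
for y in range(156,222,5): print(y,''.join('#' if v>40 else '+' if v>15 else '.' for v in d[y,150:225]))
E
```

```text
[ 0.57887634 -0.1528922   0.0316043 ] [0.26623363 0.25917085 0.3610064 ]
tin in wrist [257.66966729 123.89197491] scene tip proj [170.46160985 203.16984713] [310.56853857 155.51220059]
156 #####+##################+....+#################+.........................++
161 #####+#+#################.....++######+..............+#######+.+#++########
166 ###+######################+....+++#+#+...+++###++++.+++#++.......##########
171 ####+###################################+....+++++#####+..+++++.....+######
176 ##############################++############+.....+#####+######+.+#########
181 ##########+###############################################++.......#######+
186 ......+############################################+.......................
191 .........+###############+#################+...............................
196 ...........+#+############+++####++........................................
201 ..................#############++.+..+.....................................
206 .........................+#########+.......................................
211 ...........................................................................
216 ...+.......................................................................
221 ...........................................................................
```

```bash
python3 - <<'E'
from h import *
t=np.array([.520,-.136])
for n in('w5.png','w6.png'):
    c=dict(np.load(f'pics/{n}.npz')); f=cv2.cvtColor(c['frame'],cv2.COLOR_RGB2GRAY); hs=cv2.cvtColor(c['frame'],cv2.COLOR_RGB2HSV); print(n,np.array(c['extrinsics'])[:3,3])
    for a in (165,210,255,300,345,75,120):
        d=np.array([np.cos(np.radians(a)),np.sin(np.radians(a))]); o=[]
        for r in range(56,92,2):
            u=np.round(proj(c,(*(t+d*r/1000),.062))).astype(int)
            o.append(int(f[u[1],u[0]]) if 0<=u[1]<384 and 0<=u[0]<512 else -1)
        print(a,o)
E
```

```text
w5.png [ 0.41971218 -0.15785812  0.37648472]
165 [159, 157, 158, 159, 158, 156, 157, 156, 157, 157, 156, 161, 151, 73, 97, 98, 96, 131]
210 [156, 156, 154, 155, 154, 155, 153, 154, 153, 154, 152, 127, 87, 72, 82, 92, 91, 90]
255 [150, 148, 149, 148, 148, 147, 147, 146, 148, 147, 143, 108, 164, 147, 148, 147, 149, 152]
300 [146, 145, 147, 144, 145, 144, 144, 143, 142, 119, 68, 71, 156, 155, 156, 153, 156, 158]
345 [146, 146, 145, 144, 143, 144, 143, 99, 87, 75, 64, 86, 158, 153, 152, 156, 159, 158]
75 [151, 151, 149, 147, 149, 147, 148, 147, 142, 96, 58, 75, 161, 143, 140, 140, 138, 140]
120 [153, 153, 154, 153, 151, 152, 152, 152, 151, 151, 118, 107, 150, 144, 145, 150, 152, 153]
w6.png [ 0.51180401 -0.13284551  0.172798  ]
165 [-1, -1, -1, -1, -1, -1, -1, -1, -1, -1, -1, -1, -1, -1, -1, -1, -1, -1]
210 [-1, -1, -1, -1, -1, -1, -1, -1, -1, -1, -1, -1, -1, -1, -1, -1, -1, -1]
255 [115, 116, 114, 112, 112, 112, 112, 99, 94, 94, 95, 129, 183, 203, -1, -1, -1, -1]
300 [115, 117, 115, 114, 115, 114, 114, 107, 104, 102, 103, 124, 133, 225, 224, 222, 225, 227]
345 [34, 40, 36, 38, 38, 38, 36, 36, 40, 35, 36, 117, 223, 205, 209, 204, 200, 48]
75 [201, 201, 199, 199, 196, 196, 195, 112, 94, 94, 94, 147, 211, -1, -1, -1, -1, -1]
120 [-1, -1, -1, -1, -1, -1, -1, -1, -1, -1, -1, -1, -1, -1, -1, -1, -1, -1]
```

The gold surface stays level while the closed fingers stand 15 mm below it with no force, so it is only a visual cover; the contact at the centre was the gauge's case top (0.047). The gauge has to be found by touch: I use the open fingers as two feelers on opposite sides.

Request:
carry_out:
  moves:
    - [[0, 0, -25], [0, 0, 0]]
    - [[0, 0, -50], [0, 0, 0]]
    - [[30, 0, -50], [0, 0, 0]]
    - [[60, 0, -50], [0, 0, 0]]
    - [[60, 0, -50], [0, 0, 0]]
    - [[60, 0, -40], [0, 0, 0]]
    - [[60, 0, -25], [0, 0, 0]]
    - [[60, 0, -10], [0, 0, 0]]
    - [[60, 0, -6], [0, 0, 0]]
    - [[60, 0, -6], [0, 0, 0]]
  hand: 85

```text
t: 14.1
ee_pos: [0.5203, -0.136, 0.0357]
tcp_rot: [[-0.962, 0.273, -0.003], [0.273, 0.962, 0.002], [0.003, 0.001, -1.0]]
contact_force: [0.7, 0.6, 1.1]
width: 0.998
grip_force: 0.0
```

Request:
carry_out:
  moves:
    - [[0, 0, 2], [0, 0, 0]]
    - [[0, 0, 4], [0, 0, 0]]
    - [[0, 0, 6], [0, 0, 0]]
    - [[0, 0, 6], [0, 0, 0]]

```text
t: 14.5
ee_pos: [0.5225, -0.1367, 0.0334]
tcp_rot: [[-0.962, 0.273, 0.003], [0.273, 0.962, -0.0], [-0.003, 0.0, -1.0]]
contact_force: [-2.7, 2.3, 10.6]
width: 0.999
grip_force: 5.2
```

```bash
cat > st.py <<'E'
from h import *
o=status.get_obs(); print({k:np.round(o[k],3).tolist() for k in('t','ee_pos','contact_force','wrist_torque','width')}); print('torque tool axes',(np.array(o['tcp_rot']).T@o['wrist_torque']).round(3))
E
python3 st.py
```

```text
{'t': 14.5, 'ee_pos': [0.523, -0.137, 0.033], 'contact_force': [-2.688, 2.265, 10.557], 'wrist_torque': [0.764, 0.275, 0.098], 'width': 0.999}
torque tool axes [-0.66   0.473 -0.096]
```

The contact is at the tool +y finger: the case lies from the tin's centre toward world 74°, so the handle points toward about -106°, the same as the cradle. I turn the tool 90° and straddle the case across its width.

Request:
carry_out:
  moves:
    - [[0, 0, -25], [0, 0, 0]]
    - [[0, 0, -50], [0, 0, 10]]
    - [[0, 20, -50], [0, 0, 90]]
    - [[0, 33, -50], [0, 0, 90]]
    - [[0, 33, -50], [0, 0, 90]]
    - [[0, 33, -50], [0, 0, 90]]
    - [[0, 33, -50], [0, 0, 90]]
    - [[0, 33, -50], [0, 0, 90]]
    - [[0, 33, -50], [0, 0, 90]]
    - [[0, 33, -50], [0, 0, 90]]
    - [[0, 33, -50], [0, 0, 90]]
    - [[0, 33, -50], [0, 0, 90]]

```text
t: 15.7
ee_pos: [0.5304, -0.1049, 0.082]
tcp_rot: [[0.278, 0.961, 0.001], [0.961, -0.278, -0.0], [-0.0, 0.001, -1.0]]
contact_force: [0.2, -0.2, 1.3]
width: 0.996
grip_force: 0.0
```

Request:
carry_out:
  moves:
    - [[0, 0, 15], [0, 0, 0]]
    - [[0, 0, 30], [0, 0, 0]]
    - [[0, 0, 40], [0, 0, 0]]
    - [[0, 0, 47], [0, 0, 0]]
    - [[0, 0, 50], [0, 0, 0]]
    - [[0, 0, 50], [0, 0, 0]]

```text
t: 16.3
ee_pos: [0.5291, -0.1043, 0.0333]
tcp_rot: [[0.272, 0.962, -0.004], [0.962, -0.272, 0.001], [0.0, -0.004, -1.0]]
contact_force: [-10.4, 4.1, 28.9]
width: 0.994
grip_force: 14.0
```

```bash
python3 st.py
```

```text
{'t': 16.3, 'ee_pos': [0.529, -0.104, 0.033], 'contact_force': [-10.399, 4.067, 28.936], 'wrist_torque': [1.001, 2.993, 0.074], 'width': 0.994}
torque tool axes [ 3.152  0.149 -0.074]
```

Force at the -y finger this time, so the case lies at about 105° from the tin's centre (edges overlapping both contact spots). I back off, turn by -31° and try again.

Request:
carry_out:
  moves:
    - [[0, 0, -25], [0, 0, 0]]
    - [[-2, -9, -30], [0, 0, -8]]
    - [[-4, -18, -30], [0, 0, -31]]
    - [[-4, -18, -30], [0, 0, -31]]
    - [[-4, -18, -30], [0, 0, -31]]
    - [[-4, -18, -25], [0, 0, -31]]
    - [[-4, -18, -15], [0, 0, -31]]
    - [[-4, -18, -7], [0, 0, -31]]
    - [[-4, -18, -2], [0, 0, -31]]
    - [[-4, -18, -1], [0, 0, -31]]
    - [[-4, -18, -1], [0, 0, -31]]

```text
t: 17.4
ee_pos: [0.5115, -0.1036, 0.0321]
tcp_rot: [[-0.261, 0.965, -0.001], [0.965, 0.261, 0.0], [0.001, -0.001, -1.0]]
contact_force: [0.2, -0.2, 0.5]
width: 0.992
grip_force: 0.0
```

```bash
python3 st.py
```

```text
{'t': 17.4, 'ee_pos': [0.512, -0.104, 0.032], 'contact_force': [0.249, -0.245, 0.495], 'wrist_torque': [0.01, 0.004, -0.057], 'width': 0.992}
torque tool axes [0.001 0.011 0.057]
```

Request:
carry_out:
  moves:
    - [[0, 0, 3], [0, 0, 0]]
    - [[0, 0, 6], [0, 0, 0]]
    - [[0, 0, 9], [0, 0, 0]]
    - [[0, 0, 12], [0, 0, 0]]
    - [[0, 0, 12], [0, 0, 0]]

```text
t: 17.9
ee_pos: [0.5114, -0.1035, 0.0201]
tcp_rot: [[-0.261, 0.965, -0.001], [0.965, 0.261, 0.0], [0.0, -0.001, -1.0]]
contact_force: [-0.9, 0.2, 0.0]
width: 0.993
grip_force: 0.0
```

Request:
carry_out:
  moves:
    - [[0, 0, 0], [0, 0, 0]]
    - [[0, 0, 0], [0, 0, 0]]
    - [[0, 0, 0], [0, 0, 0]]
    - [[0, 0, 0], [0, 0, 0]]
    - [[0, 0, 0], [0, 0, 0]]
    - [[0, 0, 0], [0, 0, 0]]
    - [[0, 0, 0], [0, 0, 0]]
  hand: 0
  grip_force: 30

```text
t: 18.6
ee_pos: [0.5119, -0.1038, 0.0209]
tcp_rot: [[-0.261, 0.965, 0.0], [0.965, 0.261, -0.0], [-0.0, 0.0, -1.0]]
contact_force: [-1.6, 0.2, 5.2]
width: 0.479
grip_force: 29.8
```

```bash
python3 st.py
```

```text
{'t': 18.6, 'ee_pos': [0.512, -0.104, 0.021], 'contact_force': [-1.587, 0.248, 5.225], 'wrist_torque': [0.041, 0.274, 0.002], 'width': 0.479}
torque tool axes [ 0.253  0.111 -0.002]
```

The opening of 41 mm matches the 40 mm case width: I have the gauge. Lifting it out.

Request:
carry_out:
  moves:
    - [[0, 0, 0], [0, 0, 0]]
    - [[0, 0, 0], [0, 0, 0]]
    - [[0, 0, -10], [0, 0, 0]]
    - [[0, 0, -25], [0, 0, 0]]
    - [[0, 0, -45], [0, 0, 0]]
    - [[0, 0, -65], [0, 0, 0]]
    - [[0, 0, -85], [0, 0, 0]]
    - [[0, 0, -105], [0, 0, 0]]
    - [[0, 0, -115], [0, 0, 0]]
    - [[0, 0, -120], [0, 0, 0]]
    - [[0, 0, -120], [0, 0, 0]]
  grip_force: 60

```text
t: 19.7
ee_pos: [0.5116, -0.1036, 0.1406]
tcp_rot: [[-0.261, 0.965, 0.0], [0.965, 0.261, -0.0], [-0.0, 0.0, -1.0]]
contact_force: [0.5, -0.0, -3.8]
width: 0.467
grip_force: 59.7
```

```bash
python3 st.py; python3 - <<'E'
from h import *
for n in('wrist','scene','top'):
    c=snap(n,n+'7.png'); o=status.get_obs(); hsv=cv2.cvtColor(c['frame'],cv2.COLOR_RGB2HSV)
    print(n,'tcp',proj(c,o['ee_pos']).round())
    m=((abs(hsv[:,:,0].astype(int)-26)<4)&(hsv[:,:,1]>150)&(hsv[:,:,2]>90)).astype(np.uint8); k,l,s,ce=cv2.connectedComponentsWithStats(m)
    for i in np.argsort(-s[1:,4])[:4]+1: print(s[i],ce[i].round())
    p=np.array(o['ee_pos']);R=np.array(o['tcp_rot'])
    print('exp bar',proj(c,p-R[:,0]*.093).round(),'opposite',proj(c,p+R[:,0]*.093).round())
E
```

```text
{'t': 19.7, 'ee_pos': [0.512, -0.104, 0.141], 'contact_force': [0.467, -0.018, -3.795], 'wrist_torque': [0.085, -0.036, 0.045], 'width': 0.467}
torque tool axes [-0.057  0.073 -0.045]
wrist tcp [258. 255.]
[ 271  221   41  116 3671] [292. 278.]
[ 205  225   46  115 3306] [228. 283.]
[ 203  176  105   35 2397] [255. 193.]
exp bar [258. 412.] opposite [257.  35.]
scene tcp [195. 170.]
[246 351  38  33 413] [264. 367.]
[ 65 287  23  22 274] [ 76. 297.]
[313 376  30   8 134] [327. 379.]
[183 165  20  16 128] [196. 173.]
exp bar [162. 162.] opposite [229. 178.]
top tcp [299. 168.]
[116  90  25  24 244] [129. 103.]
[159  81  24  25 242] [171.  94.]
[295  38   8  18  85] [298.  46.]
exp bar [330. 159.] opposite [268. 176.]
```

```bash
python3 - <<'E'
from h import *
c=dict(np.load('pics/wrist7.png.npz')); f=c['frame']; hsv=cv2.cvtColor(f,cv2.COLOR_RGB2HSV); o=status.get_obs(); p=np.array(o['ee_pos']);R=np.array(o['tcp_rot'])
for s in(-33,33):
  for y in(-20,20):
    for z in(-18,26): print(s,y,z,proj(c,p+R[:,0]*s/1e3+R[:,1]*y/1e3+np.array([0,0,z/1e3])).round(1))
print('bar top',[proj(c,p-R[:,0]*.093+R[:,1]*y/1e3+[0,0,.017]).round() for y in(-28,28)])
for x in(230,257,285): print(x,[(r,hsv[r,x].tolist()) for r in range(150,384,6)])
print('row 195',[(u,hsv[195,u].tolist()) for u in range(190,325,6)])
E
```

```text
-33 -20 -18 [220.5 294.2]
-33 -20 26 [208.6 354. ]
-33 20 -18 [294.4 294.1]
-33 20 26 [304.7 353.9]
33 -20 -18 [216.  175.2]
33 -20 26 [200.8 202.9]
33 20 -18 [298.3 175.2]
33 20 26 [311.4 202.8]
bar top [array([200., 442.]), array([314., 442.])]
230 [(150, [18, 149, 210]), (156, [18, 155, 120]), (162, [18, 155, 115]), (168, [18, 157, 115]), (174, [17, 156, 116]), (180, [22, 165, 116]), (186, [23, 163, 119]), (192, [23, 171, 118]), (198, [23, 169, 118]), (204, [23, 165, 182]), (210, [21, 94, 27]), (216, [132, 64, 20]), (222, [90, 26, 20]), (228, [23, 165, 145]), (234, [23, 164, 146]), (240, [23, 168, 144]), (246, [22, 167, 145]), (252, [23, 166, 144]), (258, [23, 170, 144]), (264, [22, 166, 146]), (270, [23, 165, 145]), (276, [23, 163, 147]), (282, [23, 164, 146]), (288, [22, 164, 146]), (294, [23, 165, 144]), (300, [23, 166, 143]), (306, [23, 166, 144]), (312, [23, 166, 143]), (318, [22, 166, 144]), (324, [23, 163, 144]), (330, [23, 163, 142]), (336, [23, 166, 143]), (342, [0, 0, 18]), (348, [120, 43, 18]), (354, [60, 12, 21]), (360, [102, 61, 21]), (366, [120, 24, 21]), (372, [90, 
[... 1619 characters left out ...]
 162, 148]), (342, [75, 20, 26]), (348, [19, 78, 52]), (354, [130, 31, 25]), (360, [105, 22, 23]), (366, [120, 21, 24]), (372, [120, 12, 22]), (378, [113, 41, 25])]
row 195 [(190, [18, 160, 115]), (196, [18, 161, 114]), (202, [18, 157, 115]), (208, [22, 159, 74]), (214, [23, 169, 116]), (220, [23, 169, 119]), (226, [23, 168, 114]), (232, [23, 169, 121]), (238, [23, 171, 116]), (244, [23, 168, 117]), (250, [23, 167, 119]), (256, [22, 169, 118]), (262, [23, 166, 118]), (268, [23, 164, 121]), (274, [23, 166, 120]), (280, [23, 166, 121]), (286, [23, 162, 123]), (292, [23, 166, 121]), (298, [23, 164, 121]), (304, [23, 159, 96]), (310, [18, 146, 215]), (316, [18, 148, 215]), (322, [18, 148, 216])]
```

The gauge hangs centred in the grip (rear face at rows 177–202 as predicted), handle on the tool's -x side. Cross-check of the cradle pose from the other two cameras before placing:

```bash
python3 - <<'E'
from h import *
for n,(x0,y0,x1,y1) in(('top0.png',(143,143,230,205)),('sc0.png',(255,222,356,312))):
    c=dict(np.load(f'pics/{n}.npz')); f=cv2.resize(c['frame'],None,fx=4,fy=4,interpolation=cv2.INTER_CUBIC); hsv=cv2.cvtColor(cv2.GaussianBlur(f,(9,9),0),cv2.COLOR_RGB2HSV)
    for T in(100,105,110):
        m=((hsv[:,:,1]<T)&(hsv[:,:,2]>140)).astype(np.uint8); k=np.zeros_like(m); k[y0*4:y1*4,x0*4:x1*4]=1; m*=k
        m=cv2.morphologyEx(m,cv2.MORPH_OPEN,np.ones((13,13))); ct=max(cv2.findContours(m,0,1)[0],key=cv2.contourArea)
        P=np.array([ray(c,(u+.5)/4-.5,(v+.5)/4-.5,.014)[:2] for u,v in cv2.convexHull(ct)[:,0]],np.float32)*1000
        print(n,T,np.round(cv2.minAreaRect(P)[0],1),np.round(cv2.minAreaRect(P)[1],1),cv2.minAreaRect(P)[2])
o=status.get_obs(); p=np.array(o['ee_pos']);R=np.array(o['tcp_rot'])
a=np.radians(-106.4); ex=np.array([np.cos(a),np.sin(a)]); seat=np.array([.5417,.2686]); t=seat-ex*.0333; print('target tcp',t); d=np.array([*t,p[2]])-p; print('tool shift mm',(R.T@d*1000).round(1),'turn z', -(-106.4-np.degrees(np.arctan2(-R[1,0],-R[0,0]))))
E
```

```text
top0.png 100 [567.  194.9] [79.1 21.6] 74.01876068115234
top0.png 105 [519.7 248.9] [219.3  75.8] 73.49128723144531
top0.png 110 [535.4 244.3] [220.8 111.6] 73.58130645751953
sc0.png 100 [565.5 190.5] [76.5 18.4] 73.50308990478516
sc0.png 105 [565.1 190.9] [76.9 18.9] 73.97692108154297
sc0.png 110 [565.1 191. ] [77.4 19.8] 73.9557876586914
target tcp [0.55110197 0.30054516]
tool shift mm [3.794e+02 1.443e+02 3.000e-01] turn z 31.540191170132587
```

Both cameras agree on the board to under 1 mm (centre 0.5353, 0.2445, -106.45°). Carrying the gauge over the cradle.

Request:
carry_out:
  moves:
    - [[15, 6, 0], [0, 0, 0]]
    - [[45, 17, 0], [0, 0, 4]]
    - [[85, 32, 0], [0, 0, 9]]
    - [[125, 47, 0], [0, 0, 14]]
    - [[165, 63, 0], [0, 0, 19]]
    - [[205, 78, 0], [0, 0, 24]]
    - [[245, 93, 0], [0, 0, 28]]
    - [[285, 108, 0], [0, 0, 31]]
    - [[325, 123, 0], [0, 0, 31.5]]
    - [[358, 136, 0], [0, 0, 31.5]]
    - [[375, 142, 0], [0, 0, 31.5]]
    - [[379.5, 143.8, 0], [0, 0, 31.5]]

```text
t: 21.05
ee_pos: [0.5506, 0.3019, 0.1393]
tcp_rot: [[0.279, 0.96, -0.002], [0.96, -0.279, -0.0], [-0.001, -0.002, -1.0]]
contact_force: [0.2, 0.2, -3.8]
width: 0.46
grip_force: 59.6
```

Request:
carry_out:
  moves:
    - [[0, 0, 15], [0, 0, 0]]
    - [[0, 0, 35], [0, 0, 0]]
    - [[0, 0, 50], [0, 0, 0]]
    - [[0, 0, 58], [0, 0, 0]]
    - [[0, 0, 60], [0, 0, 0]]
    - [[0, 0, 60], [0, 0, 0]]
    - [[0, 0, 60], [0, 0, 0]]

```text
t: 21.75
ee_pos: [0.5522, 0.3002, 0.0815]
tcp_rot: [[0.282, 0.959, 0.002], [0.959, -0.282, 0.0], [0.001, 0.001, -1.0]]
contact_force: [0.3, -0.2, -3.2]
width: 0.46
grip_force: 59.6
```

```bash
cat > rel.py <<'E'
from h import *
o=status.get_obs(); p=np.array(o['ee_pos']);R=np.array(o['tcp_rot'])
a=np.radians(-106.45); ex=np.array([np.cos(a),np.sin(a)]); ey=np.array([-ex[1],ex[0]]); seat=np.array([.542,.2685])
g=p[:2]-R[:2,0]*.0333; d=g-seat; print('gauge origin in seat frame mm',(d@ex*1000).round(2),(d@ey*1000).round(2),'z bottom',((p[2]-.018-.014)*1000).round(1),'yaw err',(np.degrees(np.arctan2(-R[1,0],-R[0,0]))+106.45).round(2))
E
python3 rel.py; python3 st.py
```

```text
gauge origin in seat frame mm -0.02 0.83 z bottom 49.5 yaw err 0.07
{'t': 21.75, 'ee_pos': [0.552, 0.3, 0.081], 'contact_force': [0.302, -0.16, -3.234], 'wrist_torque': [0.069, -0.04, -0.034], 'width': 0.46}
torque tool axes [-0.019  0.078  0.034]
```

Request:
carry_out:
  moves:
    - [[0, -0.8, 8], [0, 0, 0]]
    - [[0, -0.8, 18], [0, 0, 0]]
    - [[0, -0.8, 27], [0, 0, 0]]
    - [[0, -0.8, 34], [0, 0, 0]]
    - [[0, -0.8, 39], [0, 0, 0]]
    - [[0, -0.8, 43], [0, 0, 0]]
    - [[0, -0.8, 45], [0, 0, 0]]
    - [[0, -0.8, 45], [0, 0, 0]]

```text
t: 22.55
ee_pos: [0.5508, 0.3004, 0.0353]
tcp_rot: [[0.282, 0.96, 0.0], [0.96, -0.282, -0.0], [-0.0, 0.0, -1.0]]
contact_force: [0.7, -0.1, -4.0]
width: 0.463
grip_force: 60.0
```

```bash
python3 rel.py; python3 st.py
```

```text
gauge origin in seat frame mm 0.21 -0.59 z bottom 3.3 yaw err 0.09
{'t': 22.55, 'ee_pos': [0.551, 0.3, 0.035], 'contact_force': [0.747, -0.08, -4.012], 'wrist_torque': [-0.053, -0.262, -0.042], 'width': 0.463}
torque tool axes [-0.266  0.023  0.042]
```

Request:
carry_out:
  moves:
    - [[0, 0.3, 1], [0, 0, 0]]
    - [[0, 0.3, 2], [0, 0, 0]]
    - [[0, 0.3, 3], [0, 0, 0]]
    - [[0, 0.3, 3], [0, 0, 0]]

```text
t: 22.95
ee_pos: [0.5508, 0.3004, 0.0324]
tcp_rot: [[0.282, 0.96, -0.0], [0.96, -0.282, 0.0], [-0.0, -0.0, -1.0]]
contact_force: [0.1, -0.3, -3.4]
width: 0.465
grip_force: 60.3
```

```bash
python3 rel.py; python3 st.py
```

```text
gauge origin in seat frame mm 0.22 -0.55 z bottom 0.4 yaw err 0.09
{'t': 22.95, 'ee_pos': [0.551, 0.3, 0.032], 'contact_force': [0.103, -0.296, -3.364], 'wrist_torque': [0.025, -0.052, -0.052], 'width': 0.465}
torque tool axes [-0.043  0.039  0.052]
```

Request:
carry_out:
  moves:
    - [[0, 0, 0.5], [0, 0, 0]]
    - [[0, 0, 1], [0, 0, 0]]
    - [[0, 0, 1], [0, 0, 0]]

```text
t: 23.25
ee_pos: [0.551, 0.3005, 0.0321]
tcp_rot: [[0.282, 0.96, 0.0], [0.96, -0.282, 0.0], [0.0, 0.0, -1.0]]
contact_force: [-2.9, -0.1, 2.8]
width: 0.463
grip_force: 60.9
```

```bash
python3 rel.py; python3 st.py
```

```text
gauge origin in seat frame mm 0.09 -0.41 z bottom 0.1 yaw err 0.1
{'t': 23.25, 'ee_pos': [0.551, 0.3, 0.032], 'contact_force': [-2.853, -0.096, 2.791], 'wrist_torque': [-0.098, 0.459, -0.029], 'width': 0.463}
torque tool axes [ 0.413 -0.223  0.029]
```

Seated at board height. Let go and rise.

Request:
carry_out:
  moves:
    - [[0, 0, 0], [0, 0, 0]]
    - [[0, 0, 0], [0, 0, 0]]
    - [[0, 0, 0], [0, 0, 0]]
    - [[0, 0, 0], [0, 0, 0]]
    - [[0, 0, 0], [0, 0, 0]]
    - [[0, 0, -20], [0, 0, 0]]
    - [[0, 0, -50], [0, 0, 0]]
    - [[0, 0, -90], [0, 0, 0]]
    - [[30, 0, -120], [0, 0, 0]]
    - [[50, 0, -130], [0, 0, 0]]
    - [[50, 0, -130], [0, 0, 0]]
    - [[50, 0, -130], [0, 0, 0]]
  hand: 65

```text
t: 24.45
ee_pos: [0.5646, 0.3483, 0.161]
tcp_rot: [[0.281, 0.96, -0.001], [0.96, -0.281, -0.001], [-0.001, -0.0, -1.0]]
contact_force: [-0.0, 0.1, -0.9]
width: 0.76
grip_force: 0.0
```

```bash
python3 st.py; python3 - <<'E'
from h import *
c=snap('wrist','w8.png'); b=snap('scene','sc8.png')
print([proj(c,(*q,.05)).round() for q in((.542,.2685),(.535,.244),(.51,.15))])
a=np.radians(-106.45); ex=np.array([np.cos(a),np.sin(a)]); ey=np.array([-ex[1],ex[0]]); s=np.array([.542,.2685])
print([(n,proj(c,(*(s+ex*x/1e3),z)).round().tolist()) for n,x,z in(('caserear',-66,.058),('case front',0,.058),('bar',60,.049))])
p=cv2.resize(c['frame'][:,90:430],(450,508),interpolation=2); q=cv2.resize(b['frame'][215:315,250:360],(350,318),interpolation=2)
o=np.zeros((508,800,3),np.uint8); o[:,:450]=p; o[:318,450:]=q; cv2.imwrite('pics/v8.png',o[:,:,::-1])
E
```

```text
{'t': 24.45, 'ee_pos': [0.565, 0.348, 0.161], 'contact_force': [-0.004, 0.143, -0.922], 'wrist_torque': [0.077, 0.023, -0.007], 'width': 0.76}
torque tool axes [0.043 0.067 0.007]
[array([261., 285.]), array([261., 311.]), array([263., 400.])]
[('caserear', [261.0, 215.0]), ('case front', [261.0, 290.0]), ('bar', [260.0, 344.0])]
```

View pics/v8.png

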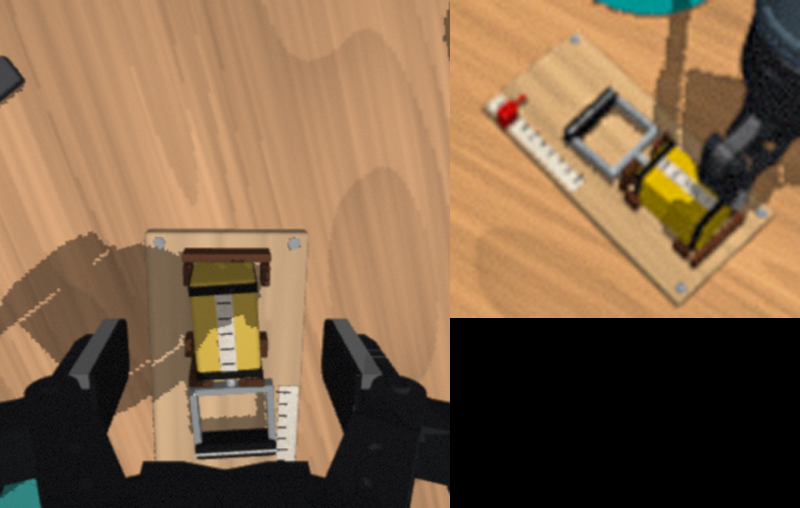

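The gauge sits squarely in the pocket with its handle home in front of the posts, white line on the bar near (235,455) in the crop. Now turn 90° over the grip bar.

Request:
carry_out:
  moves:
    - [[-30, 0, 0], [0, 0, -8]]
    - [[-70, 0, 0], [0, 0, -90]]
    - [[-110, 0, 0], [0, 0, -90]]
    - [[-143, 0, 0], [0, 0, -90]]
    - [[-143, 0, 0], [0, 0, -90]]
    - [[-143, 0, 0], [0, 0, -90]]
    - [[-143, 0, 0], [0, 0, -90]]
    - [[-143, 0, 0], [0, 0, -90]]
    - [[-143, 0, 0], [0, 0, -90]]
    - [[-143, 0, 0], [0, 0, -90]]
    - [[-143, 0, 0], [0, 0, -90]]
    - [[-143, 0, 0], [0, 0, -90]]
  hand: 40

```text
t: 25.75
ee_pos: [0.5238, 0.2102, 0.1603]
tcp_rot: [[-0.959, 0.282, -0.002], [0.282, 0.959, -0.001], [0.002, -0.001, -1.0]]
contact_force: [0.0, -0.1, -0.8]
width: 0.466
grip_force: 0.0
```

```bash
cat > mk.py <<'E'
from h import *
import sys
def measure(c,show=True):
    a=np.radians(-106.45); ex=np.array([np.cos(a),np.sin(a)]); ey=np.array([-ex[1],ex[0]]); s=np.array([.542,.2685])
    hsv=cv2.cvtColor(c['frame'],cv2.COLOR_RGB2HSV); h,S,v=[hsv[:,:,i].astype(int) for i in range(3)]
    def comps(m,z,nm,box):
        n,l,st,ce=cv2.connectedComponentsWithStats(m.astype(np.uint8))
        for i in range(1,n):
            if st[i,4]<6: continue
            ys,xs=np.nonzero(l==i); P=np.array([ray(c,u,w,z)[:2]-s for u,w in zip(xs,ys)])*1000; X=P@ex;Y=P@ey
            if box[0]<X.mean()<box[1] and box[2]<Y.mean()<box[3]:
                k=Y<np.percentile(Y,15) ; print(nm,st[i,:4],'n',st[i,4],'x',X.mean().round(1),np.percentile(X,[5,95]).round(1),'y',Y.min().round(1),Y.max().round(1),'x at low-y end',X[k].mean().round(1))
    comps((S>170)&(v>90)&((h<7)|(h>173)),.036,'red',(80,140,10,70))
    comps((S<60)&(v>150),.049,'white',(45,125,-35,29))
    return
if __name__=='__main__':
    for n in sys.argv[2:]: print(n); measure(snap(n,n+sys.argv[1]+'.png'))
E
python3 st.py; python3 mk.py 9 wrist scene top
```

```text
{'t': 25.75, 'ee_pos': [0.524, 0.21, 0.16], 'contact_force': [0.005, -0.094, -0.763], 'wrist_torque': [0.008, -0.007, -0.019], 'width': 0.466}
torque tool axes [-0.01  -0.004  0.019]
wrist
red [198 221  15  16] n 95 x 107.4 [102.7 111.1] y 29.9 43.5 x at low-y end 108.0
white [213 159 123  78] n 1788 x 49.3 [13.1 93.1] y -25.0 37.9 x at low-y end 26.3
white [277 162   6   6] n 24 x 45.9 [44.4 47.4] y -22.7 -18.8 x at low-y end 46.3
white [271 166   4   2] n 6 x 50.6 [49.7 51.8] y -19.6 -18.8 x at low-y end 49.7
white [209 222   3   3] n 7 x 100.2 [ 99.4 101. ] y 25.8 27.5 x at low-y end 99.3
scene
red [265 245   8  10] n 39 x 107.8 [101.7 113.1] y 32.8 61.4 x at low-y end 110.6
top
red [213 162   4   5] n 13 x 111.2 [106.9 115. ] y 40.5 53.8 x at low-y end 112.9
```

```bash
cat > prof.py <<'E'
from h import *
import sys
a=np.radians(-106.45); ex=np.array([np.cos(a),np.sin(a)]); ey=np.array([-ex[1],ex[0]]); s=np.array([.542,.2685])
def run(fn,x0,x1,ys):
    c=dict(np.load(f'pics/{fn}.npz')); f=c['frame'].astype(np.float32)
    def smp(x,y,z):
        u=proj(c,(*(s+ex*x/1e3+ey*y/1e3),z)); return cv2.getRectSubPix(f,(1,1),(float(u[0]),float(u[1])))[0,0] if 0<u[0]<511 and 0<u[1]<383 else np.zeros(3)
    for y in (28,30,32,34,36,38,42,46):
        X=np.arange(96,122,.5); r=np.array([smp(x,y,.036) for x in X]); red=np.clip(r[:,0]-1.9*r[:,1]-20,0,None); print('red y',y,'x',(red@X/max(red.sum(),1)).round(1),'width',(red>15).sum()*.5)
    for y in ys:
        X=np.arange(x0,x1,.5); g=np.array([smp(x,y,.049).mean() for x in X]); print('bar y',y,[int(v) for v in g[::2]],'peak',X[g.argmax()])
if __name__=='__main__': run(sys.argv[1],float(sys.argv[2]),float(sys.argv[3]),[float(v) for v in sys.argv[4:]])
E
python3 prof.py wrist9.png 50 72 -25 -20 -15 0 15 20 25; cp pics/w1.png.npz pics/w1b.npz; python3 prof.py w1.png 50 51
```

```text
red y 28 x 0.0 width 0.0
red y 30 x 107.8 width 2.0
red y 32 x 108.0 width 3.5
red y 34 x 107.9 width 3.5
red y 36 x 106.3 width 9.5
red y 38 x 106.4 width 9.5
red y 42 x 107.0 width 11.5
red y 46 x 0.0 width 0.0
bar y -25.0 [149, 159, 162, 165, 176, 181, 175, 131, 99, 102, 103, 103, 103, 103, 104, 108, 107, 107, 109, 130, 174, 186] peak 71.5
bar y -20.0 [130, 120, 98, 92, 81, 42, 17, 14, 13, 44, 100, 98, 31, 15, 14, 25, 73, 107, 114, 132, 178, 193] peak 71.5
bar y -15.0 [184, 185, 184, 176, 119, 33, 15, 14, 18, 80, 155, 108, 36, 32, 28, 32, 78, 108, 140, 179, 184, 186] peak 71.0
bar y 0.0 [183, 182, 174, 118, 44, 40, 48, 61, 144, 206, 127, 43, 31, 28, 36, 77, 105, 131, 174, 181, 181, 181] peak 59.0
bar y 15.0 [93, 89, 59, 32, 36, 44, 64, 143, 200, 118, 44, 32, 24, 36, 77, 106, 117, 147, 163, 164, 163, 163] peak 58.0
bar y 20.0 [168, 141, 74, 32, 39, 48, 83, 166, 179, 75, 35, 26, 28, 79, 148, 167, 169, 168, 168, 168, 167, 168] peak 57.5
bar y 25.0 [75, 58, 32, 33, 39, 51, 117, 199, 152, 53, 32, 26, 37, 97, 130, 138, 149, 160, 163, 152, 131, 137] peak 57.0
red y 28 x 0.0 width 0.0
red y 30 x 0.0 width 0.0
red y 32 x 108.7 width 1.0
red y 34 x 108.6 width 2.5
red y 36 x 108.8 width 6.0
red y 38 x 108.9 width 7.5
red y 42 x 108.9 width 9.0
red y 46 x 108.6 width 10.0
```

The white line stands at x≈59 mm (gauge turned ~4° within its play), the marker tip at x≈108 mm in the cradle frame. Descend to pinch the bar, one finger in the window.

Request:
carry_out:
  moves:
    - [[-1, 2, 30], [0, 0, 0]]
    - [[-1, 2, 65], [0, 0, 0]]
    - [[-1, 2, 92], [0, 0, 0]]
    - [[-1, 2, 105], [0, 0, 0]]
    - [[-1, 2, 110], [0, 0, 0]]
    - [[-1, 2, 110], [0, 0, 0]]
  hand: 38

```text
t: 26.5
ee_pos: [0.5264, 0.2127, 0.0516]
tcp_rot: [[-0.959, 0.282, -0.0], [0.282, 0.959, -0.0], [0.0, -0.0, -1.0]]
contact_force: [0.0, 0.8, 0.4]
width: 0.445
grip_force: 0.0
```

```bash
cat > tc.py <<'E'
from h import *
o=status.get_obs(); a=np.radians(-106.45); ex=np.array([np.cos(a),np.sin(a)]); ey=np.array([-ex[1],ex[0]]); s=np.array([.542,.2685])
d=np.array(o['ee_pos'])[:2]-s; print('tcp cradle x,y mm',(d@ex*1000).round(2),(d@ey*1000).round(2),'z',np.round(o['ee_pos'][2]*1000,1),'F along ex',(np.array(o['contact_force'])[:2]@ex).round(2),'ey',(np.array(o['contact_force'])[:2]@ey).round(2),'z',np.round(o['contact_force'][2],2),'w',np.round(o['width']*85.4,1),'grip',np.round(o['grip_force'],1),'t',o['t'])
E
python3 tc.py
```

```text
tcp cradle x,y mm 57.91 0.82 z 51.6 F along ex -0.8 ey -0.23 z 0.43 w 38.0 grip 0.0 t 26.5
```

Request:
carry_out:
  moves:
    - [[0.8, -1.1, 8], [0, 0, 0]]
    - [[0.8, -1.1, 17], [0, 0, 0]]
    - [[0.8, -1.1, 24], [0, 0, 0]]
    - [[0.8, -1.1, 28], [0, 0, 0]]
    - [[0.8, -1.1, 29], [0, 0, 0]]
    - [[0.8, -1.1, 29], [0, 0, 0]]

```text
t: 27.1
ee_pos: [0.5251, 0.2119, 0.0224]
tcp_rot: [[-0.96, 0.282, -0.0], [0.282, 0.96, -0.0], [0.0, -0.0, -1.0]]
contact_force: [-0.6, -0.1, 0.6]
width: 0.449
grip_force: 0.0
```

```bash
python3 tc.py
```

```text
tcp cradle x,y mm 59.04 -0.21 z 22.4 F along ex 0.31 ey -0.52 z 0.57 w 38.4 grip 0.0 t 27.1
```

Request:
carry_out:
  moves:
    - [[0, 0, 0], [0, 0, 0]]
    - [[0, 0, 0], [0, 0, 0]]
    - [[0, 0, 0], [0, 0, 0]]
    - [[0, 0, 0], [0, 0, 0]]
    - [[0, 0, 0], [0, 0, 0]]
    - [[0, 0, 0], [0, 0, 0]]
  hand: 0
  grip_force: 80

```text
t: 27.7
ee_pos: [0.5239, 0.2127, 0.0226]
tcp_rot: [[-0.96, 0.281, -0.002], [0.281, 0.96, 0.001], [0.002, 0.0, -1.0]]
contact_force: [-4.8, 3.1, 2.7]
width: 0.125
grip_force: 76.7
```

```bash
python3 tc.py; python3 st.py
```

```text
tcp cradle x,y mm 58.62 -1.56 z 22.6 F along ex -1.66 ey -5.45 z 2.74 w 10.7 grip 76.7 t 27.7
{'t': 27.7, 'ee_pos': [0.524, 0.213, 0.023], 'contact_force': [-4.757, 3.134, 2.744], 'wrist_torque': [0.621, 0.633, 0.413], 'width': 0.125}
torque tool axes [-0.417  0.782 -0.414]
```

Bar pinched (10.7 mm). Pull slowly, about 49 mm along -y of the tool.

Request:
carry_out:
  moves:
    - [[0.5, -2, 0], [0, 0, 0]]
    - [[1, -6, 0], [0, 0, 0]]
    - [[1, -11, 0], [0, 0, 0]]
    - [[1, -16, 0], [0, 0, 0]]
    - [[1, -21, 0], [0, 0, 0]]
    - [[1, -26, 0], [0, 0, 0]]
    - [[1, -31, 0], [0, 0, 0]]
    - [[1, -36, 0], [0, 0, 0]]
    - [[1, -41, 0], [0, 0, 0]]
    - [[1, -45, 0], [0, 0, 0]]
    - [[1, -47, 0], [0, 0, 0]]
    - [[1, -47, 0], [0, 0, 0]]

```text
t: 28.9
ee_pos: [0.5119, 0.17, 0.0231]
tcp_rot: [[-0.959, 0.282, 0.003], [0.282, 0.959, 0.005], [-0.001, 0.006, -1.0]]
contact_force: [2.7, 14.7, -3.2]
width: 0.124
grip_force: 76.9
```

```bash
python3 tc.py; python3 mk.py 10 wrist top scene; python3 prof.py wrist10.png 98 118 -25 -22 -18 18 22 25
```

```text
tcp cradle x,y mm 103.04 -1.0 z 23.1 F along ex -14.83 ey -1.58 z -3.19 w 10.6 grip 76.9 t 28.9
wrist
red [239 326  15  28] n 227 x 109.2 [107.2 111.2] y 27.8 42.3 x at low-y end 109.5
red [255 353   4   2] n 6 x 103.6 [103.1 104.3] y 42.3 42.8 x at low-y end 104.5
white [260 310   5  44] n 181 x 101.5 [100.6 102.3] y 10.4 30.8 x at low-y end 101.7
white [376 332  12   7] n 51 x 53.8 [51.6 55.4] y 20.7 23.6 x at low-y end 55.0
white [276 340   5   8] n 32 x 94.7 [94.1 95.3] y 24.5 27.9 x at low-y end 94.8
top
scene
red [265 245   9  10] n 41 x 107.8 [101.8 113. ] y 30.8 61.4 x at low-y end 109.7
white [287 252   6   4] n 6 x 59.9 [58.9 61.3] y 13.7 28.8 x at low-y end 59.5
red y 28 x 108.5 width 1.0
red y 30 x 109.3 width 3.5
red y 32 x 109.2 width 4.5
red y 34 x 109.2 width 4.5
red y 36 x 109.2 width 4.5
red y 38 x 109.2 width 4.5
red y 42 x 105.5 width 3.5
red y 46 x 0.0 width 0.0
bar y -25.0 [94, 87, 33, 16, 13, 17, 14, 15, 16, 13, 80, 131, 131, 131, 131, 131, 130, 131, 130, 131] peak 111.5
bar y -22.0 [21, 14, 15, 20, 106, 146, 28, 16, 18, 18, 40, 115, 115, 116, 117, 125, 125, 125, 124, 126] peak 103.0
bar y -18.0 [17, 17, 19, 22, 116, 131, 25, 20, 20, 18, 26, 89, 94, 94, 93, 103, 114, 114, 114, 116] peak 102.5
bar y 18.0 [36, 38, 41, 174, 224, 45, 33, 29, 26, 23, 46, 41, 52, 27, 28, 22, 21, 27, 26, 26] peak 101.5
bar y 22.0 [34, 37, 40, 202, 220, 42, 32, 27, 27, 49, 106, 80, 47, 33, 28, 23, 19, 21, 27, 24] peak 101.5
bar y 25.0 [32, 34, 46, 224, 199, 33, 31, 27, 26, 58, 108, 81, 51, 35, 24, 22, 23, 22, 25, 23] peak 101.5
```

Line at ≈102.1, pointer at ≈109.2 in the same view; 6.5 mm more, then measure again.

Request:
carry_out:
  moves:
    - [[0, -2, 0], [0, 0, 0]]
    - [[0, -4, 0], [0, 0, 0]]
    - [[0, -5.5, 0], [0, 0, 0]]
    - [[0, -6.5, 0], [0, 0, 0]]
    - [[0, -6.5, 0], [0, 0, 0]]
    - [[0, -6.5, 0], [0, 0, 0]]

```text
t: 29.65
ee_pos: [0.5117, 0.1683, 0.0235]
tcp_rot: [[-0.959, 0.282, 0.008], [0.282, 0.959, 0.011], [-0.004, 0.013, -1.0]]
contact_force: [9.7, 36.5, -11.0]
width: 0.126
grip_force: 79.0
```

```bash
python3 tc.py; python3 -c "
from h import *
snap('wrist','wrist11.png');snap('scene','scene11.png')"; python3 prof.py wrist11.png 100 120 -24 -18 18 24;  python3 prof.py scene11.png 100 120 -24 -18 18 24|cut -c1-120; python3 st.py|tail -1
```

```text
tcp cradle x,y mm 104.7 -0.71 z 23.5 F along ex -37.77 ey -1.08 z -11.03 w 10.8 grip 79.0 t 29.65
red y 28 x 109.8 width 1.0
red y 30 x 110.8 width 3.5
red y 32 x 110.6 width 4.0
red y 34 x 110.8 width 4.5
red y 36 x 110.7 width 4.5
red y 38 x 110.7 width 5.0
red y 42 x 109.0 width 5.0
red y 46 x 0.0 width 0.0
bar y -24.0 [86, 36, 14, 14, 18, 16, 17, 16, 14, 14, 89, 129, 130, 128, 129, 130, 128, 129, 129, 128] peak 112.0
bar y -18.0 [14, 17, 22, 27, 135, 107, 21, 21, 17, 17, 32, 91, 93, 92, 93, 108, 115, 116, 116, 115] peak 104.5
bar y 18.0 [35, 39, 108, 234, 118, 27, 31, 29, 24, 39, 41, 29, 60, 24, 25, 22, 22, 27, 26, 27] peak 103.0
bar y 24.0 [33, 33, 144, 228, 75, 32, 28, 25, 28, 98, 52, 49, 47, 31, 23, 20, 21, 22, 26, 23] peak 102.5
red y 28 x 0.0 width 0.0
red y 30 x 109.7 width 1.5
red y 32 x 110.2 width 3.5
red y 34 x 110.2 width 3.0
red y 36 x 110.5 width 1.5
red y 38 x 110.2 width 2.0
red y 42 x 110.2 width 8.0
red y 46 x 109.3 width 11.5
bar y -24.0 [22, 17, 15, 14, 16, 21, 24, 20, 16, 16, 21, 24, 25, 27, 25, 22, 19, 16, 17, 18] peak 113.0
bar y -18.0 [15, 19, 21, 22, 18, 14, 14, 17, 19, 20, 23, 24, 22, 20, 21, 22, 21, 19, 18, 17] peak 110.5
bar y 18.0 [10, 16, 29, 48, 67, 82, 89, 86, 77, 66, 61, 63, 70, 79, 86, 88, 86, 86, 89, 88] peak 106.0
bar y 24.0 [10, 17, 28, 52, 78, 97, 106, 96, 86, 81, 86, 105, 127, 148, 160, 160, 160, 161, 160, 157] peak 117.0
torque tool axes [-5.628  0.38  -0.448]
```

The pull is blocked (38 N, only 1.7 mm gained): the bar's +y end (y≈30.8) is running against the marker's pointer, since the gauge stands to the +y side in its play. Ease back and shift the bar 3–4 mm to -y.

Request:
carry_out:
  moves:
    - [[0, 2, 0], [0, 0, 0]]
    - [[0, 4, 0], [0, 0, 0]]
    - [[0, 6, 0], [0, 0, 0]]
    - [[0, 8, 0], [0, 0, 0]]
    - [[0, 9, 0], [0, 0, 0]]
    - [[1, 9, 0], [0, 0, 0]]
    - [[2, 9, 0], [0, 0, 0]]
    - [[3, 9, 0], [0, 0, 0]]
    - [[3.5, 9, 0], [0, 0, 0]]
    - [[3.5, 9, 0], [0, 0, 0]]

```text
t: 30.75
ee_pos: [0.5097, 0.172, 0.0232]
tcp_rot: [[-0.959, 0.282, 0.004], [0.282, 0.959, 0.003], [-0.003, 0.003, -1.0]]
contact_force: [3.4, 7.7, -2.6]
width: 0.122
grip_force: 77.9
```

```bash
cat > bar.py <<'E'
from h import *
import sys
a=np.radians(-106.45); ex=np.array([np.cos(a),np.sin(a)]); ey=np.array([-ex[1],ex[0]]); s=np.array([.542,.2685])
fn=sys.argv[1]; x0=float(sys.argv[2]); c=snap('wrist',fn); f=cv2.cvtColor(c['frame'],cv2.COLOR_RGB2GRAY).astype(np.float32); F=c['frame'].astype(np.float32)
def sm(im,x,y,z):
    u=proj(c,(*(s+ex*x/1e3+ey*y/1e3),z)); return cv2.getRectSubPix(im,(1,1),(float(u[0]),float(u[1])))[0,0]
X=np.arange(x0-7,x0+7,.25)
for y in list(range(-30,-13,2))+list(range(14,36,2)):
    g=np.array([sm(f,x,y,.049) for x in X]); k=g.argmax(); print(y,'peak x',X[k],int(g[k]),'med',int(np.median(g)),end=' | ')
print()
X=np.arange(98,120,.25)
for y in range(26,40,2):
    r=np.array([sm(F,x,y,.036) for x in X]); red=np.clip(r[:,0]-1.9*r[:,1]-20,0,None); print('red',y,(red@X/max(red.sum(),1)).round(1),int(red.max()),end=' | ')
print()
E
python3 tc.py; python3 bar.py w12.png 101
```

```text
tcp cradle x,y mm 101.7 -3.64 z 23.2 F along ex -8.36 ey 1.1 z -2.55 w 10.5 grip 77.9 t 30.75
-30 peak x 107.75 134 med 39 | -28 peak x 107.5 138 med 18 | -26 peak x 107.5 138 med 24 | -24 peak x 100.75 146 med 20 | -22 peak x 100.75 146 med 20 | -20 peak x 100.75 146 med 20 | -18 peak x 100.75 146 med 19 | -16 peak x 100.75 145 med 19 | -14 peak x 100.5 145 med 21 | 14 peak x 100.75 235 med 31 | 16 peak x 100.75 236 med 36 | 18 peak x 100.75 234 med 35 | 20 peak x 100.75 234 med 35 | 22 peak x 100.75 234 med 33 | 24 peak x 100.75 234 med 34 | 26 peak x 100.75 233 med 58 | 28 peak x 100.75 232 med 77 | 30 peak x 95.0 25 med 24 | 32 peak x 95.5 24 med 22 | 34 peak x 103.25 26 med 24 | 
red 26 108.4 25 | red 28 108.6 37 | red 30 108.6 69 | red 32 108.6 93 | red 34 108.6 93 | red 36 108.4 91 | red 38 108.1 90 |
```

Request:
carry_out:
  moves:
    - [[0.8, 0, 0], [0, 0, 0]]
    - [[1.6, 0, 0], [0, 0, 0]]
    - [[1.6, -2, 0], [0, 0, 0]]
    - [[1.6, -4, 0], [0, 0, 0]]
    - [[1.6, -5, 0], [0, 0, 0]]
    - [[1.6, -6, 0], [0, 0, 0]]
    - [[1.6, -6, 0], [0, 0, 0]]

```text
t: 31.5
ee_pos: [0.5073, 0.1665, 0.0235]
tcp_rot: [[-0.959, 0.283, 0.005], [0.283, 0.959, 0.003], [-0.004, 0.004, -1.0]]
contact_force: [5.0, 7.9, -3.3]
width: 0.124
grip_force: 78.0
```

```bash
python3 tc.py; python3 bar.py w13.png 106
```

```text
tcp cradle x,y mm 107.63 -4.35 z 23.5 F along ex -8.95 ey 2.54 z -3.29 w 10.6 grip 78.0 t 31.5
-30 peak x 112.75 135 med 28 | -28 peak x 112.75 134 med 18 | -26 peak x 106.75 141 med 22 | -24 peak x 106.75 146 med 22 | -22 peak x 106.75 146 med 20 | -20 peak x 106.75 146 med 19 | -18 peak x 106.75 146 med 19 | -16 peak x 106.75 146 med 20 | -14 peak x 106.75 146 med 20 | 14 peak x 106.75 235 med 34 | 16 peak x 106.75 234 med 37 | 18 peak x 106.75 234 med 36 | 20 peak x 106.75 232 med 34 | 22 peak x 106.75 233 med 33 | 24 peak x 106.75 234 med 33 | 26 peak x 106.75 233 med 46 | 28 peak x 106.75 204 med 36 | 30 peak x 111.75 26 med 23 | 32 peak x 110.5 25 med 22 | 34 peak x 99.75 26 med 23 | 
red 26 0.0 0 | red 28 0.0 0 | red 30 0.0 0 | red 32 0.0 0 | red 34 0.0 0 | red 36 112.9 8 | red 38 112.5 30 |
```

```bash
python3 - <<'E'
from h import *
a=np.radians(-106.45); ex=np.array([np.cos(a),np.sin(a)]); ey=np.array([-ex[1],ex[0]]); s=np.array([.542,.2685])
for n in('scene','top'):
    c=snap(n,n+'13.png'); F=c['frame'].astype(np.float32); g=F.mean(2)
    def sm(im,x,y,z):
        u=proj(c,(*(s+ex*x/1e3+ey*y/1e3),z)); return cv2.getRectSubPix(im,(1,1),(float(u[0]),float(u[1])))[0,0]
    X=np.arange(94,122,1.)
    for y in(-24,-20,-16,14,18,22,26): print(n,y,[int(sm(g,x,y,.049)) for x in X])
    R=lambda x,y:(lambda v:max(0,v[0]-1.9*v[1]-20))(sm(F,x,y,.036))
    for y in(30,32,34,36,40,44): print('red',y,[int(R(x,y)) for x in X])
    e=proj(c,(*(s+ex*.107),.049)); print('mm/px',1/np.linalg.norm(proj(c,(*(s+ex*.108),.049))-e), 'height .013 shift px',proj(c,(*(s+ex*.107),.036))-e,'ex px',proj(c,(*(s+ex*.117),.049))-e)
E
```

```text
scene -24 [14, 15, 23, 26, 24, 22, 21, 20, 21, 22, 21, 21, 22, 22, 22, 23, 21, 19, 17, 15, 18, 22, 25, 23, 18, 14, 12, 13]
scene -20 [25, 25, 23, 21, 18, 17, 19, 21, 24, 24, 24, 23, 23, 23, 24, 23, 23, 21, 22, 22, 23, 23, 22, 20, 19, 17, 16, 17]
scene -16 [37, 34, 31, 28, 27, 26, 24, 21, 19, 21, 24, 25, 23, 22, 22, 21, 20, 20, 20, 22, 22, 21, 19, 20, 22, 23, 22, 20]
scene 14 [87, 80, 72, 63, 50, 36, 25, 15, 15, 17, 21, 28, 43, 60, 78, 90, 94, 89, 79, 67, 61, 64, 69, 76, 81, 83, 79, 79]
scene 18 [115, 104, 89, 74, 63, 50, 37, 25, 15, 11, 11, 21, 36, 55, 76, 90, 93, 89, 81, 72, 79, 93, 110, 122, 125, 128, 128, 122]
scene 22 [148, 136, 122, 103, 82, 66, 50, 38, 30, 23, 15, 22, 34, 50, 71, 84, 88, 88, 86, 91, 101, 117, 135, 146, 154, 160, 159, 156]
scene 26 [143, 142, 142, 134, 125, 117, 112, 98, 81, 67, 55, 48, 46, 50, 65, 74, 77, 75, 70, 83, 97, 113, 130, 144, 155, 164, 163, 158]
red 30 [0, 0, 0, 0, 0, 0, 0, 0, 0, 0, 0, 0, 0, 0, 0, 19, 23, 6, 0, 0, 0, 0, 0, 0, 0, 0, 0, 0]
red 32 [0, 0, 0, 0, 0, 0, 0, 0, 0, 0, 0, 0, 0, 0, 0, 25, 45, 48, 13, 0, 0, 0, 0, 0, 0, 0, 0, 0]
red 34 [0, 0, 0, 0,
[... 1275 characters left out ...]
, 40, 41, 43, 44, 49, 56, 63, 70, 77, 84, 91, 93]
red 30 [0, 0, 0, 0, 0, 0, 0, 0, 0, 0, 0, 0, 0, 0, 0, 0, 0, 0, 0, 0, 0, 0, 0, 0, 0, 0, 0, 0]
red 32 [0, 0, 0, 0, 0, 0, 0, 0, 0, 0, 0, 0, 0, 0, 0, 0, 0, 0, 0, 0, 0, 0, 0, 0, 0, 0, 0, 0]
red 34 [0, 0, 0, 0, 0, 0, 0, 0, 0, 0, 0, 0, 0, 0, 0, 0, 0, 0, 0, 0, 0, 0, 0, 0, 0, 0, 0, 0]
red 36 [0, 0, 0, 0, 0, 0, 0, 0, 0, 0, 0, 0, 0, 0, 0, 0, 0, 0, 0, 0, 0, 0, 0, 0, 0, 0, 0, 0]
red 40 [0, 0, 0, 0, 0, 0, 0, 0, 0, 0, 0, 0, 0, 0, 0, 0, 0, 0, 0, 0, 0, 0, 0, 0, 0, 0, 0, 0]
red 44 [0, 0, 0, 0, 0, 0, 0, 0, 0, 0, 0, 0, 0, 0, 0, 0, 0, 0, 0, 0, 0, 0, 0, 0, 0, 0, 0, 0]
mm/px 3.090506562937643 height .013 shift px [0.39790559 1.02393492] ex px [3.12674726 0.83702244]
```

The wrist view puts the line 1.8 mm short of the pointer, the scene view 0.5 mm; I take 1 mm more and hold for over 2 s.

Request:
carry_out:
  moves:
    - [[0, -0.5, 0], [0, 0, 0]]
    - [[0, -1, 0], [0, 0, 0]]
    - [[0, -1, 0], [0, 0, 0]]
    - [[0, -1, 0], [0, 0, 0]]
    - [[0, -1, 0], [0, 0, 0]]
    - [[0, -1, 0], [0, 0, 0]]
    - [[0, -1, 0], [0, 0, 0]]
    - [[0, -1, 0], [0, 0, 0]]
    - [[0, -1, 0], [0, 0, 0]]
    - [[0, -1, 0], [0, 0, 0]]
    - [[0, -1, 0], [0, 0, 0]]
    - [[0, -1, 0], [0, 0, 0]]

```text
t: 32.85
ee_pos: [0.5071, 0.1656, 0.0235]
tcp_rot: [[-0.959, 0.283, 0.005], [0.283, 0.959, 0.003], [-0.004, 0.004, -1.0]]
contact_force: [6.2, 7.8, -3.0]
width: 0.122
grip_force: 78.0
```

Request:
carry_out:
  moves:
    - [[0, 0, 0], [0, 0, 0]]
    - [[0, 0, 0], [0, 0, 0]]
    - [[0, 0, 0], [0, 0, 0]]
    - [[0, 0, 0], [0, 0, 0]]
    - [[0, 0, 0], [0, 0, 0]]
    - [[0, 0, 0], [0, 0, 0]]
    - [[0, 0, 0], [0, 0, 0]]
    - [[0, 0, 0], [0, 0, 0]]
    - [[0, 0, 0], [0, 0, 0]]
    - [[0, 0, 0], [0, 0, 0]]
    - [[0, 0, 0], [0, 0, 0]]
    - [[0, 0, 0], [0, 0, 0]]

```text
t: 34.05
ee_pos: [0.5071, 0.1656, 0.0235]
tcp_rot: [[-0.959, 0.283, 0.005], [0.283, 0.959, 0.003], [-0.004, 0.004, -1.0]]
contact_force: [6.0, 7.5, -2.9]
width: 0.125
grip_force: 78.0
```

```bash
python3 tc.py; python3 bar.py w14.png 107.5 | head -1 | cut -c1-200; python3 - <<'E'
# case pose check in scene frame: yellow case front / posts from wrist
from h import *
c=dict(np.load('pics/w14.png.npz')); hsv=cv2.cvtColor(c['frame'],cv2.COLOR_RGB2HSV)
a=np.radians(-106.45); ex=np.array([np.cos(a),np.sin(a)]); ey=np.array([-ex[1],ex[0]]); s=np.array([.542,.2685])
m=(abs(hsv[:,:,0].astype(int)-23)<4)&(hsv[:,:,1]>130)&(hsv[:,:,2]>90); ys,xs=np.nonzero(m)
P=np.array([ray(c,u,v,.058)[:2]-s for u,v in zip(xs,ys)])*1000
if len(P): print(len(P),'x',np.percentile(P@ex,[1,50,99]).round(1),'y',np.percentile(P@ey,[1,50,99]).round(1))
E
```

```text
tcp cradle x,y mm 108.54 -4.35 z 23.5 F along ex -8.87 ey 3.65 z -2.87 w 10.6 grip 78.0 t 34.05
-30 peak x 114.0 134 med 29 | -28 peak x 114.25 137 med 19 | -26 peak x 107.75 141 med 22 | -24 peak x 107.75 146 med 19 | -22 peak x 107.75 145 med 20 | -20 peak x 107.75 146 med 20 | -18 peak x 107.
706 x [17.2 27.3 32.3] y [-23.8 -16.9  -4. ]
```

Held for 2.3 s with the line at the marker. Ease back slowly.

Request:
carry_out:
  moves:
    - [[0, 1, 0], [0, 0, 0]]
    - [[0, 4, 0], [0, 0, 0]]
    - [[0, 8, 0], [0, 0, 0]]
    - [[0, 12, 0], [0, 0, 0]]
    - [[0, 16, 0], [0, 0, 0]]
    - [[0, 20, 0.5], [0, 0, 0]]
    - [[-0.5, 24, 0.5], [0, 0, 0]]
    - [[-1, 28, 0.5], [0, 0, 0]]
    - [[-1.5, 32, 1], [0, 0, 0]]
    - [[-2, 35, 1], [0, 0, 0]]
    - [[-2, 38, 1], [0, 0, 0]]
    - [[-2, 40, 1], [0, 0, 0]]

```text
t: 35.3
ee_pos: [0.5188, 0.2035, 0.0226]
tcp_rot: [[-0.96, 0.282, 0.002], [0.282, 0.96, 0.002], [-0.001, 0.002, -1.0]]
contact_force: [-1.6, 5.2, 4.3]
width: 0.124
grip_force: 79.1
```

Request:
carry_out:
  moves:
    - [[0, 1, 0], [0, 0, 0]]
    - [[0, 2, 0], [0, 0, 0]]
    - [[0, 3, 0], [0, 0, 0]]
    - [[0, 4, 0], [0, 0, 0]]
    - [[0, 5, 0], [0, 0, 0]]
    - [[0, 6, 0], [0, 0, 0]]
    - [[0, 7, 0], [0, 0, 0]]
    - [[0, 7, 0], [0, 0, 0]]

```text
t: 36.1
ee_pos: [0.5205, 0.2095, 0.0226]
tcp_rot: [[-0.96, 0.281, 0.001], [0.281, 0.96, 0.001], [-0.001, 0.001, -1.0]]
contact_force: [-3.1, 1.2, 6.0]
width: 0.125
grip_force: 79.5
```

```bash
python3 tc.py
```

```text
tcp cradle x,y mm 62.67 -3.92 z 22.6 F along ex -0.27 ey -3.33 z 6.02 w 10.7 grip 79.5 t 36.1
```

Request:
carry_out:
  moves:
    - [[-0.5, 1, -0.5], [0, 0, 0]]
    - [[-1, 2, -0.7], [0, 0, 0]]
    - [[-1.5, 2.8, -0.7], [0, 0, 0]]
    - [[-1.5, 2.8, -0.7], [0, 0, 0]]
    - [[-1.5, 2.8, -0.7], [0, 0, 0]]

```text
t: 36.6
ee_pos: [0.5218, 0.2104, 0.0226]
tcp_rot: [[-0.96, 0.281, -0.001], [0.281, 0.96, -0.001], [0.001, -0.001, -1.0]]
contact_force: [-4.3, -4.3, 8.4]
width: 0.126
grip_force: 80.0
```

```bash
python3 tc.py; python3 - <<'E'
from h import *
c=snap('scene','sc15.png'); a=np.radians(-106.45); ex=np.array([np.cos(a),np.sin(a)]); ey=np.array([-ex[1],ex[0]]); s=np.array([.542,.2685])
hsv=cv2.cvtColor(c['frame'],cv2.COLOR_RGB2HSV)
m=((abs(hsv[:,:,0].astype(int)-25)<5)&(hsv[:,:,1]>130)&(hsv[:,:,2]>90)); b0=dict(np.load('pics/sc8.png.npz')); h0=cv2.cvtColor(b0['frame'],cv2.COLOR_RGB2HSV); m0=((abs(h0[:,:,0].astype(int)-25)<5)&(h0[:,:,1]>130)&(h0[:,:,2]>90))
for k,mm,cc in(('now',m,c),('sc8',m0,b0)):
    ys,xs=np.nonzero(mm[240:310,290:350]); P=np.array([ray(cc,u+290,v+240,.058)[:2]-s for u,v in zip(xs,ys)])*1000
    if len(P): print(k,len(P),'x',np.percentile(P@ex,[2,50,98]).round(1),'y',np.percentile(P@ey,[2,50,98]).round(1))
E
```

```text
tcp cradle x,y mm 61.47 -2.88 z 22.6 F along ex 5.35 ey -2.95 z 8.38 w 10.8 grip 80.0 t 36.6
now 422 x [-67.5 -35.8  -5.3] y [-17.5  13.4  35.2]
sc8 373 x [-70.6 -35.   -7.3] y [-18.2  14.   33.4]
```

The handle is home (push-back 5 N). Let go and rise.

Request:
carry_out:
  moves:
    - [[0, 0, 0], [0, 0, 0]]
    - [[0, 0, 0], [0, 0, 0]]
    - [[0, 0, 0], [0, 0, 0]]
    - [[0, 0, 0], [0, 0, 0]]
    - [[0, 0, 0], [0, 0, 0]]
  hand: 37

```text
t: 37.15
ee_pos: [0.5222, 0.2111, 0.0221]
tcp_rot: [[-0.96, 0.282, -0.0], [0.282, 0.96, 0.0], [0.0, -0.0, -1.0]]
contact_force: [0.1, 0.1, -0.5]
width: 0.436
grip_force: 0.0
```

Request:
carry_out:
  moves:
    - [[0, 0, -8], [0, 0, 0]]
    - [[0, 0, -20], [0, 0, 0]]
    - [[0, 0, -40], [0, 0, 0]]
    - [[0, 0, -70], [0, 0, 0]]
    - [[0, 0, -105], [0, 0, 0]]
    - [[0, 0, -130], [0, 0, 0]]
    - [[0, 0, -138], [0, 0, 0]]
    - [[0, 0, -138], [0, 0, 0]]
    - [[0, 0, -138], [0, 0, 0]]

```text
t: 38.05
ee_pos: [0.5215, 0.2109, 0.1593]
tcp_rot: [[-0.96, 0.282, -0.001], [0.282, 0.96, -0.0], [0.001, -0.001, -1.0]]
contact_force: [-0.6, -0.5, 0.4]
width: 0.434
grip_force: 0.0
```

```bash
python3 tc.py; python3 bar.py w16.png 61; python3 prof.py w16.png 52 72 -15 0 15 | grep bar; python3 - <<'E'
from h import *
c=dict(np.load('pics/w16.png.npz')); a=np.radians(-106.45); ex=np.array([np.cos(a),np.sin(a)]); ey=np.array([-ex[1],ex[0]]); s=np.array([.542,.2685])
g=c['frame'].mean(2).astype(np.float32)
for y in(-12,0,12):
    o=[]
    for x in range(-12,26):
        u=proj(c,(*(s+ex*x/1e3+ey*y/1e3),.058 if x<5 else .040)); o.append(int(g[int(round(u[1])),int(round(u[0]))]) if 0<=u[0]<511.5 and 0<=u[1]<383 else -1)
    print(y,o)
E
```

```text
tcp cradle x,y mm 61.07 -3.38 z 159.3 F along ex 0.62 ey -0.44 z 0.38 w 37.1 grip 0.0 t 38.05
-30 peak x 54.0 181 med 106 | -28 peak x 55.0 163 med 103 | -26 peak x 67.75 112 med 28 | -24 peak x 67.75 112 med 38 | -22 peak x 67.75 112 med 35 | -20 peak x 54.0 188 med 42 | -18 peak x 54.0 189 med 40 | -16 peak x 61.0 190 med 50 | -14 peak x 61.0 194 med 58 | 14 peak x 60.25 195 med 60 | 16 peak x 60.25 196 med 60 | 18 peak x 60.25 195 med 64 | 20 peak x 60.25 194 med 61 | 22 peak x 60.25 195 med 54 | 24 peak x 60.25 194 med 60 | 26 peak x 67.75 213 med 66 | 28 peak x 67.75 218 med 90 | 30 peak x 60.25 224 med 213 | 32 peak x 54.0 228 med 223 | 34 peak x 54.5 228 med 224 | 
red 26 0.0 0 | red 28 0.0 0 | red 30 107.7 20 | red 32 108.1 74 | red 34 107.9 75 | red 36 106.2 77 | red 38 106.5 79 | 
bar y -15.0 [186, 184, 174, 116, 35, 24, 36, 64, 139, 193, 103, 42, 33, 26, 45, 91, 107, 118, 156, 182] peak 61.0
bar y 0.0 [184, 183, 171, 105, 39, 45, 50, 83, 170, 192, 85, 39, 30, 26, 44, 90, 105, 107, 124, 165] peak 60.5
bar y 15.0 [163, 162, 146, 82, 38, 41, 49, 85, 172, 188, 72, 33, 27, 25, 66, 135, 157, 162, 164, 164] peak 60.5
-12 [183, 183, 183, 183, 173, 134, 69, 56, 52, 53, 59, 96, 130, 100, 74, 67, 65, 61, 46, 22, 26, 29, 40, 97, 106, 121, 159, 192, 194, 187, 153, 93, 120, 133, 107, 105, 105, 104]
0 [117, 215, 220, 219, 210, 163, 77, 51, 51, 55, 54, 65, 120, 94, 74, 68, 70, 121, 118, 118, 118, 117, 116, 120, 124, 150, 179, 185, 193, 178, 127, 91, 178, 180, 159, 112, 104, 107]
12 [180, 178, 180, 179, 176, 152, 49, 52, 49, 52, 52, 63, 89, 86, 70, 65, 64, 44, 38, 25, 22, 23, 22, 25, 29, 132, 177, 185, 187, 156, 100, 113, 157, 156, 102, 104, 104, 105]
```

Bar line at 60.5 mm, case front near 0, cross-piece at 14–17 mm: the slide is home and the gauge straight. Hand in.

```bash
python3 -c "
from station import ctrl
print(ctrl.finish_job())"
```

```text
the job is handed in; nothing more can be done
None
```

The job is handed in at about 38 s; no verdict came back. The lid is on the mat, and the gauge was found by touch because the cameras could not see it in the tin. It went into its cradle, was pulled to within about 1–2 mm of the marker by my measurements, held over 2 s and eased home. The first pull ran the bar against the marker's pointer (38 N), so I backed off and shifted it sideways; I did not re-check the bystanders or the tin before handing in.

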